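Load the job card and press its holder home behind the console lip

TASK

Take the yellow job card out of its stand and slide it fully down into the blue label holder. Then lift the holder with its card out of the cradle, push it down behind the aluminium lip of the teal console's shelf, between the yellow marks, until the sprung brass clip underneath is fully pressed, and finish while still gripping the holder and holding it pressed home against the spring (do not let go). Leave the red card and the other things on the bench where they are.

Things in the scene. Friction and masses are not known exactly. Their poses are not given: they have to be found in the camera images.
- yellow_grip (a point): Yellow rigid job card, 80 mm tall (sizes in mm), upright: blade 5 thick x 44 wide x 52 tall, wedge-shaped lower edge, under a grip head 14 x 48 x 28 tall. Point: centre of the head, 14 above its underside, 66 above the blade's lower edge. x thickness (pinch along x), y width, z up. Head rests on its fixed wooden stand (see red card); pull 55 straight up to free it. 60 g. May swap places with the red card.
- red_grip (a point): Red job card, same shape, point and axes as the yellow one: a bystander, stays in its stand. Each card's stand is a fixed dark wood block 40 x 70 x 54 mm tall with an 8 x 48 mm slot, turned like its card.
- holder_center (a point): Label holder: loose blue case with clear front, in mm: 20 thick (x) x 60 wide (y) x 80 tall (z), 120 g, upright in the cradle. Slot in its top 8 (x) x 48 (y), 54 deep. Point: its centre, 40 below the top rim, 40 above the underside. Card fully in: underside of head rests on the rim, head centre 54 above this point. Grip it near the rim across x (20) or y (60), either side of the card. Fits the shelf either way round.
- cradle: Fixed dark steel cradle holding the holder at the start: pocket 22 (x) x 62 (y), walls 28 tall, pocket floor 6 above the bench; base plate 70 x 110 (mm). Origin: centre of its underside; same axes as the holder at the start. Lift the holder 30 or more to clear it.
- shelf_slot (a point): Shelf slot (sizes in mm): upward-open channel 26 wide (x), 74 long (y) between yellow-marked end stops, behind the aluminium lip. Point: middle of the channel, 30 above the bench, where the middle of the holder's underside is when fully home. x across it, from the lip into the console (holder's thickness goes along x), y along the lip, z up. Rims 26 above it, top 8 bevelled wider; lip's top flares outward, 34 above it.
- console: Fixed teal console with the shelf at its front. Origin: on the bench right under the shelf slot; same axes. Behind the channel (+x) it is 56 tall up to x = 142, then 100 tall up to x = 212; 240 wide (y), in mm.
- clip (a joint): Sprung brass clip plate in the bottom of the channel: 0 = up (its top 38 mm above the bench), 0.008 m = fully down on a hard stop (top 30 mm above the bench). It starts to move at about 6 N, is fully down at 12.4 N, and lifts the holder again if not held.
- crucible: Dark crucible, an open tapered cup 72 mm across and 70 mm tall; bystander. Origin: centre of its underside.
- flux_jar: Closed jar 60 mm across, 85 mm tall; bystander. Origin: centre of its underside.
- wrench: Steel wrench lying flat; bystander. Origin: middle of its underside, x along it.
- pliers: Pliers with dark red grips lying flat, about 180 mm long; bystander. Origin: under them near the pivot, x towards the jaws.
- steel_cup: Steel cup 70 mm across, 80 mm tall; bystander. Origin: centre of its underside.
- ingot_mould: Brass cone-shaped weight 70 mm across, 40 mm tall; bystander. Origin: centre of its underside.

How it is judged:
By the outcome, as a careful person would: the job done as asked, in the order asked, and still so for the second after the job is handed in, while the arm keeps its last pose, push and grip.
It also fails if it takes over 54 s, if anything falls off the work surface, if the arm or the gripper's body presses on something with over 40 N, if the wrist force passes 120 N, or if a joint passes its speed limit or range.

ROBOT

A 6-joint arm with a two-finger parallel gripper is mounted at the origin on the work surface. World frame = base frame: x ahead of the robot, y to its left, z up, the work surface at z = 0. Lengths are in m, angles in rad, forces in N, time in s.
With the tool pointing down it reaches from about 0.225 to 0.875 m from the base axis. Payload 3.4 kg.
Tool frame: the origin (TCP) lies at the very end of the fingers, on their centre line; the grasp point (between the pads) lies 19 mm behind it; z points along the fingers, y is the direction in which the jaws open and shut (so a half turn about z gives the same grasp; the last joint's range is limited). The gripper opens to 85 mm and grips with 20 to 120 N. Pads are 22 mm wide; open, the fingers measure 114 mm over their backs; the gripper's body (76 mm by 85 mm) begins 54 mm behind the grasp point. The pads swing forward as they close: fully open they stand 13 mm farther back than shut.
Start: joints at [1.182, 0.276, 1.505, -0, 1.361, -0.121], TCP at [0.152, 0.555, 0.231] pointing down, gripper open.
Joint ranges: [-2.89, 2.89], [-0.75, 2.08], [0.22, 2.7], [-1.18, 4.32], [0.11, 2.71], [-2.7, 2.7]. Speed limits (rad/s): [2.57, 2.57, 3.14, 3.14, 3.14, 3.14].

INTERFACE

Orientations are given as a unit quaternion [w, x, y, z].
In Python, from rig import manip, eyes gives the robot as it stands. The module is installed in compiled form; this text tells all that it offers.
- The arm moves only by the tool servo_tool, never from a script. Its argument "deltas" is one flat list of numbers, 6 for each row, row after row: the shift along the tool's x, y, z in cm, then the turn, a rotation vector about the tool's x, y, z in degrees. A call has 1 to 20 rows; each row shifts and turns the pose as measured when the row begins, along the tool's axes as they then stand; what a row does not reach is not made up. A row lasts 1/10 s, in which the tool goes at most 50 mm and 8.59 degrees, less where a joint would pass 70% of its speed; a pose out of reach is approached as far as the arm can. A call with a gripper value outside its range is refused whole. "jaw" is the finger opening in cm, from 0 to 8.54, set as the call begins (left out, the last holds). The fingers move at their own pace and stop on an object; "grip_force" is the grip in N (left out, the last holds). Time passes only in rows, so rows that do not move let the fingers close. It gives the time, the measured TCP pose, the force and the opening at its end, in the units of the state.
- manip.get_state(): the state, without advancing time (a new reading comes with each control period).
- eyes.get_image(name): name is "scene" or "side" or "wrist"; returns (picture, depth): 480x640x3 uint8, red, green, blue; 480x640 float32, m along the optical axis (not along the pixel's ray), 0 where there is no reading.
- eyes.get_calibration(name): a dict with "camera_matrix" (3x3 intrinsics, pixels), "distortion" ([k1, k2, p1, p2, k3] as OpenCV has them; the pictures are not rectified), "rvec" (rotation vector, rad) and "tvec" (3), from world to camera coordinates, as OpenCV has them. Camera axes: x right, y down, z forward; pixel columns grow to the right and rows downward; lengths in m; the calibration is good to about 2 mm. A picture is of the moment at which its call begins: read the wrist's pose just before it. get_calibration takes no time and is no camera call; for the wrist camera it gives the pose at the moment of the call.
- manip.sign_off(): hands the job in, once; it reports no verdict.
The state is a dict: "clock": time; "qpos": joint angles; "qd": joint speeds; "effort": joint torques, N m; "position": TCP position; "ee_rot": TCP orientation; "contact_force": force on the tool from outside, world axes, zero at the start; "moment": the same for the moment, N m; "width": finger opening in m.
Only numpy, scipy, OpenCV 4.12 (cv2) and the standard library are available. Lean on these libraries where they do the work, as an engineer would, in place of code of your own. Each camera call takes 0.05 s, during which the arm holds its last target.

## Working session

There is one attempt and no reset: what is moved stays moved. The work goes in short steps, Python scripts to look and compute and a tool call to move; the robot and the scene stay as the last step left them, time stands still between calls to the robot, and variables do not carry over. Pictures are saved under pics/ and viewed, and the job is handed in when it is done.

Besides the shell and the picture viewer there is one more tool, called as name(argument=value, ...) on one line, values as JSON. servo_tool: Moves the arm, as the interface text tells. Its arguments: {"type":"object","properties":{"deltas":{"type":"array","items":{"type":"number"}},"jaw":{"type":"number"},"grip_force":{"type":"number"}},"required":["deltas"]}

```bash
ls; mkdir -p pics
python3 - <<'E'
from rig import manip, eyes
import cv2
s=manip.get_state(); print(s)
for n in ("scene","side","wrist"):
    im,d=eyes.get_image(n); cv2.imwrite(f"pics/{n}0.png",im[:,:,::-1])
    c=eyes.get_calibration(n); print(n,c)
    import numpy as np; np.savez(f"pics/{n}0.npz",im=im,d=d,K=c["camera_matrix"],D=c["distortion"],r=c["rvec"],t=c["tvec"])
E
```

```text
pics
{'clock': 0.0, 'qpos': array([ 1.18200226e+00,  2.76606179e-01,  1.50613375e+00,  2.94044564e-05,
        1.36072054e+00, -1.20990057e-01]), 'qd': array([-0.00133647, -0.00046366, -0.00144615,  0.00011365,  0.00024135,
       -0.00101306]), 'effort': array([ 4.46206031e-04, -4.16768503e+01, -2.45811260e+01,  1.39409835e-04,
        1.10414889e-02, -1.17585293e-05]), 'position': array([0.15193879, 0.55400868, 0.2304331 ]), 'ee_rot': array([-2.49388278e-04,  1.33505220e-01,  9.91047670e-01, -9.00109759e-04]), 'contact_force': array([-0.08213131,  1.3796635 ,  0.22218592]), 'moment': array([-0.05413897, -0.03331846, -0.00850545]), 'width': 0.08522248775064728}
scene {'camera_matrix': array([[502.24834435,   0.        , 329.33185099],
       [  0.        , 502.24834435, 247.22502026],
       [  0.        ,   0.        ,   1.        ]]), 'distortion': array([-0.12689359,  0.        ,  0.        ,  0.        ,  0.        ]), 'rvec': array([ 1.17298989,  2.45984712, -0.83535622]), 'tvec': array([ 0.3036674 , -0.29452525,  1.44572933])}
side {'camera_matrix': array([[447.00569518,   0.        , 324.5309251 ],
       [  0.        , 447.00569518, 229.0674135 ],
       [  0.        ,   0.        ,   1.        ]]), 'distortion': array([-0.10536619,  0.        ,  0.        ,  0.        ,  0.        ]), 'rvec': array([ 2.42570550e+00, -6.63179353e-02, -2.27830309e-04]), 'tvec': array([-0.50589172,  0.07991128,  1.29342036])}
wrist {'camera_matrix': array([[385.78750645,   0.        , 316.77134813],
       [  0.        , 385.78750645, 248.21569804],
       [  0.        ,   0.        ,   1.        ]]), 'distortion': array([-0.02667097,  0.        ,  0.        ,  0.        ,  0.        ]), 'rvec': array([-2.29215536, -1.74695928, -0.27014759]), 'tvec': array([-0.57386302, -0.03880793,  0.38042166])}
```

View pics/scene0.png

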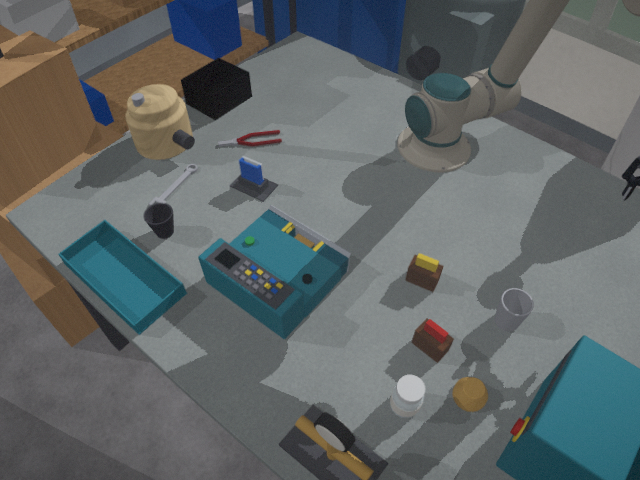

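View pics/side0.png

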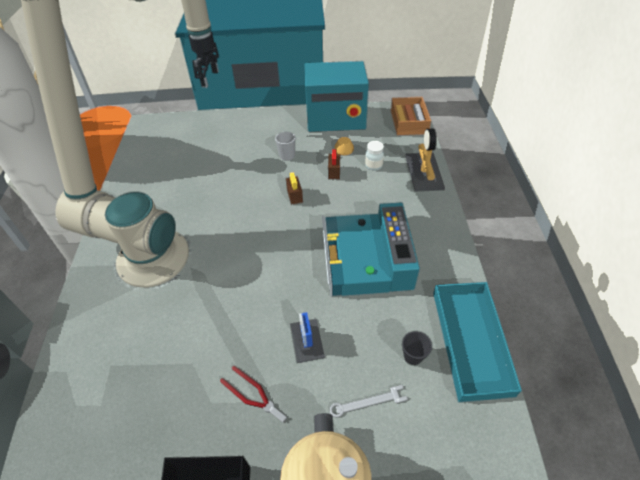

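View pics/wrist0.png

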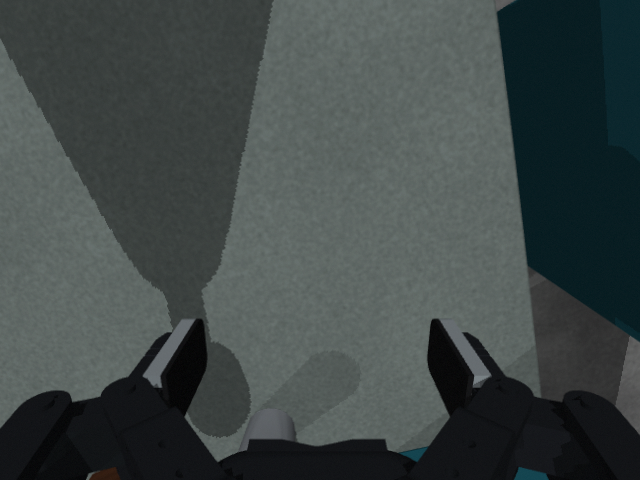

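The scene view shows the yellow card at about (427,262), the red card at (436,328), the holder at (250,172) and the shelf slot near (302,237). In the side view the yellow card is at (294,180), the holder at (306,330) and the slot at (333,250). Next I'll get coarse positions.

```bash
cat > h.py <<'E'
import numpy as np, cv2
from scipy.spatial.transform import Rotation as R
from rig import manip, eyes
def grab(n,tag):
    c=eyes.get_calibration(n); im,d=eyes.get_image(n)
    cv2.imwrite(f"pics/{n}{tag}.png",im[:,:,::-1])
    np.savez(f"pics/{n}{tag}.npz",im=im,d=d,K=c["camera_matrix"],D=c["distortion"],r=c["rvec"],t=c["tvec"])
    return load(n+tag)
def load(n): 
    z=np.load(f"pics/{n}.npz"); return {k:z[k] for k in z}
def rays(v,uv):
    p=cv2.undistortPoints(np.asarray(uv,float).reshape(-1,1,2),v['K'],v['D']).reshape(-1,2)
    M=cv2.Rodrigues(v['r'])[0]; d=np.c_[p,np.ones(len(p))]@M
    return -M.T@v['t'],d      # origin, directions (depth-scaled)
def onplane(v,uv,z):
    o,d=rays(v,uv); return o+d*((z-o[2])/d[:,2])[:,None]
def pts(v,mask):
    ys,xs=np.nonzero(mask&(v['d']>0)); o,d=rays(v,np.c_[xs,ys]); return o+d*v['d'][ys,xs][:,None]
def tri(v1,u1,v2,u2):
    o1,d1=rays(v1,[u1]);o2,d2=rays(v2,[u2]); A=np.c_[d1[0],-d2[0]]; s=np.linalg.lstsq(A,o2-o1,rcond=None)[0]
    a=o1+s[0]*d1[0];b=o2+s[1]*d2[0]; return (a+b)/2,np.linalg.norm(a-b)
def hsv(v): return cv2.cvtColor(v['im'],cv2.COLOR_RGB2HSV)
def cmask(v,lo,hi,box=None):
    m=cv2.inRange(hsv(v),np.array(lo),np.array(hi))>0
    if box: b=np.zeros_like(m); b[box[1]:box[3],box[0]:box[2]]=1; m&=b
    return m
E
python3 - <<'E'
from h import *
np.set_printoptions(precision=4,suppress=True)
S=load('scene0');T=load('side0')
Y=([20,120,80],[35,255,255]);B=([105,130,60],[125,255,255]);Rd=([0,150,90],[8,255,255])
for nm,c,bs,bt in [('yel',Y,(400,245,450,280),(280,165,310,200)),('red',Rd,(410,310,460,345),(322,140,348,170)),('blue',B,(230,150,275,195),(290,300,325,355)),('marks',Y,(270,210,340,260),(320,225,345,275))]:
    for n,v,b in(('S',S,bs),('T',T,bt)):
        m=cmask(v,*c,b); P=pts(v,m); ys,xs=np.nonzero(m)
        if len(P)==0: print(nm,n,'none');continue
        top=P[P[:,2]>np.percentile(P[:,2],50)]
        print(nm,n,m.sum(),xs.mean(),ys.mean(),'mean',P.mean(0),'min',np.percentile(P,3,axis=0),'max',np.percentile(P,97,axis=0))
        rr=cv2.minAreaRect(P[:,:2].astype(np.float32)*1000); print('   rect',rr)
E
```

```text
yel S 271 426.3911439114391 262.5387453874539 mean [0.4254 0.2248 0.0722] min [0.4135 0.2023 0.0546] max [0.433  0.2467 0.0823]
   rect ((423.03082275390625, 222.8200225830078), (17.2783203125, 50.207767486572266), 12.86474895477295)
yel T 107 293.25233644859816 181.2803738317757 mean [0.4206 0.2158 0.0701] min [0.4092 0.1951 0.0502] max [0.4313 0.2448 0.0835]
   rect ((422.1307067871094, 221.84957885742188), (22.86467170715332, 63.03693771362305), 11.23745346069336)
red S 234 435.5128205128205 330.14102564102564 mean [0.5584 0.3294 0.0756] min [0.5498 0.3073 0.0578] max [0.5639 0.3517 0.0838]
   rect ((556.3186645507812, 329.3056945800781), (48.220001220703125, 15.815491676330566), 84.19058227539062)
red T 80 333.5125 157.35 mean [0.5529 0.3246 0.0681] min [0.5449 0.2999 0.0239] max [0.563  0.4055 0.0838]
   rect ((555.8092651367188, 372.4775390625), (153.55630493164062, 16.837478637695312), 86.23428344726562)
blue S 378 250.85978835978835 171.7724867724868 mean [ 0.4554 -0.2842  0.0587] min [ 0.4425 -0.3154  0.0284] max [ 0.4618 -0.2594  0.0856]
   rect ((450.8811340332031, -288.8269348144531), (21.01174545288086, 61.02815246582031), 10.97358512878418)
blue T 180 307.5722222222222 330.1111111111111 mean [ 0.453  -0.2981  0.0651] min [ 0.444  -0.3223  0.0263] max [ 0.461  -0.2646  0.088 ]
   rect ((453.45074462890625, -291.33880615234375), (16.55250358581543, 62.92314529418945), 7.995372772216797)
marks S 127 300.1653543307087 235.251968503937 mean [ 0.53   -0.0521  0.0513] min [ 0.5149 -0.0954  0.0307] max [0.5447 0.0067 0.0583]
   rect ((530.1001586914062, -45.96128463745117), (33.893680572509766, 106.3778076171875), 0.9848119020462036)
marks T 97 332.8659793814433 246.69072164948454 mean [ 0.529  -0.035   0.0503] min [ 0.5173 -0.0952  0.0342] max [0.5427 0.0051 0.0587]
   rect ((530.8609619140625, -43.655616760253906), (27.35898780822754, 105.01739501953125), 0.5303335785865784)
```

Run:
```python
from h import *
v=load('scene0');T=load('side0')
a=cv2.resize(v['im'][140:360,180:470],None,fx=2.7,fy=2.7,interpolation=cv2.INTER_CUBIC);cv2.imwrite('pics/sc.png',a[:,:,::-1])
a=cv2.resize(T['im'][130:380,260:440],None,fx=2.4,fy=2.4,interpolation=cv2.INTER_CUBIC);cv2.imwrite('pics/sd.png',a[:,:,::-1])
```

```text
(no output)
```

View pics/sc.png

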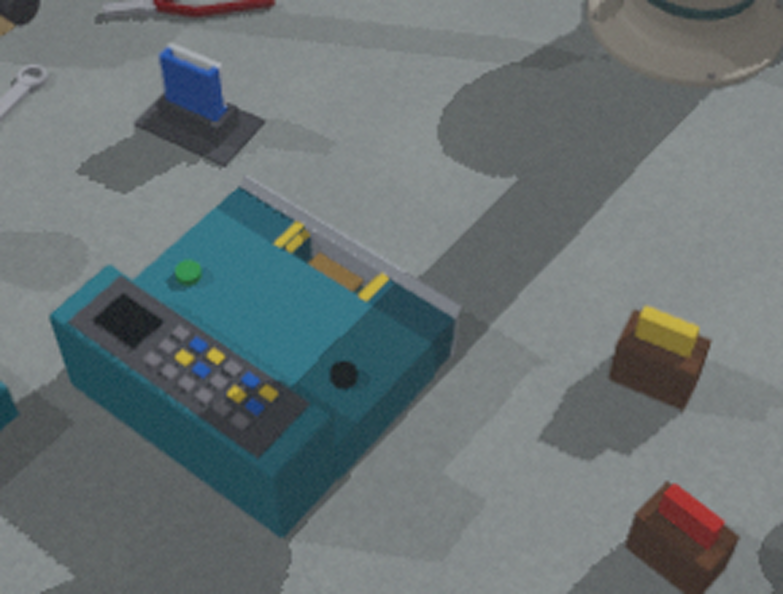

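View pics/sd.png

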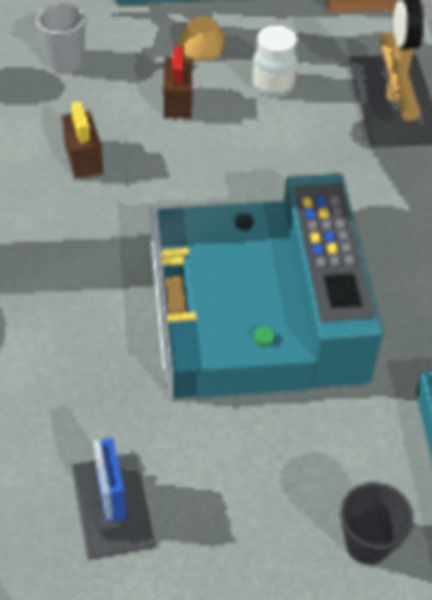

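Coarse fixes from the two views agree. The yellow card is near (0.423,0.223) turned about 12°, the holder near (0.452,-0.29) turned about 10°, and the slot near (0.530,-0.045) turned about 0°. Next I'll work out the wrist camera's offset and how far to move to the card.

```bash
cat >> h.py <<'E'
np.set_printoptions(precision=4,suppress=True)
def tool():
    s=manip.get_state(); q=s['ee_rot']; return s,R.from_quat([q[1],q[2],q[3],q[0]])
def goto(xyz,yaw_deg):
    """tool-frame shift (cm) and single turn (deg) to reach tcp xyz, pointing down, tool y at yaw (mod 180)"""
    s,Q=tool(); M=Q.as_matrix()
    best=None
    for y in(yaw_deg,yaw_deg+180):
        a=np.deg2rad(y); yv=np.array([np.cos(a),np.sin(a),0]); z=np.array([0,0,-1.]); T=np.c_[np.cross(yv,z),yv,z]
        rv=R.from_matrix(M.T@T).as_rotvec(degrees=True)
        if best is None or np.linalg.norm(rv)<np.linalg.norm(best): best=rv
    print('clock',s['clock'],'pos',s['position'],'yaw',np.rad2deg(np.arctan2(M[1,1],M[0,1])),'width',s['width'],'F',s['contact_force'],'q',s['qpos'])
    print('world delta mm',1e3*(np.array(xyz)-s['position']),'tool shift cm',100*M.T@(np.array(xyz)-s['position']),'turn',best)
E
python3 - <<'E'
from h import *
v=load('wrist0'); s,Q=tool(); M=cv2.Rodrigues(v['r'])[0]
o=-M.T@v['t']; print('cam in tool',Q.as_matrix().T@(o-s['position']),'axes(cols cam x,y,z in tool)\n',Q.as_matrix().T@M.T)
goto([0.423,0.223,0.2],12)
E
```

```text
cam in tool [ 0.0784 -0.0001 -0.1424] axes(cols cam x,y,z in tool)
 [[-0.0008 -0.9524 -0.3047]
 [ 1.     -0.0006 -0.0008]
 [ 0.0005 -0.3047  0.9524]]
clock 0.15 pos [0.152  0.5541 0.2306] yaw 74.65407217409442 width 0.08497099651955929 F [0.5263 0.148  0.2729] q [ 1.182   0.2765  1.5059  0.      1.3607 -0.121 ]
world delta mm [ 270.9962 -331.1248  -30.604 ] tool shift cm [-34.8971 -24.7556   3.0898] turn [-0.08    0.0358 62.6541]
```

servo_tool(deltas=[0,0,0,0,0,7.8,0,0,0,0,0,7.8,0,0,0,0,0,7.8,0,0,0,0,0,7.8,0,0,0,0,0,7.8,0,0,0,0,0,7.8,0,0,0,0,0,7.8,0,0,0,0,0,7.8,-4.2,2.2,0.3,0,0,0,-4.2,2.2,0.3,0,0,0,-4.2,2.2,0.3,0,0,0,-4.2,2.2,0.3,0,0,0,-4.2,2.2,0.3,0,0,0,-4.2,2.2,0.3,0,0,0,-4.2,2.2,0.3,0,0,0,-4.2,2.2,0.3,0,0,0,-4.2,2.2,0.3,0,0,0,0,0,0,0,0,0], jaw=5)

```text
clock: 1.95
position: [0.4184, 0.2021, 0.1979]
ee_rot: [0.002, 0.643, 0.766, -0.004]
contact_force: [-0.3, 0.1, 0.2]
width: 0.0502
```

Run:
```python
from h import *
goto([0.423,0.223,0.2],12)
v=grab('wrist','1')
m=cmask(v,[18,100,60],[38,255,255]); P=pts(v,m); print(m.sum(),P.mean(0),P.min(0),P.max(0))
```

```text
clock 1.95 pos [0.4184 0.2021 0.1979] yaw 9.923099494972561 width 0.050225514197404536 F [-0.3284  0.1484  0.2253] q [ 0.3053  0.1354  1.7779 -0.007   1.2324  0.1344]
world delta mm [ 4.5574 20.8899  2.0933] tool shift cm [ 1.9776  0.8082 -0.226 ] turn [-0.1935  0.4035 -2.0762]
1548 [0.4197 0.225  0.0799] [0.4086 0.0065 0.0523] [0.5183 0.2479 0.0845]
```

View pics/wrist1.png

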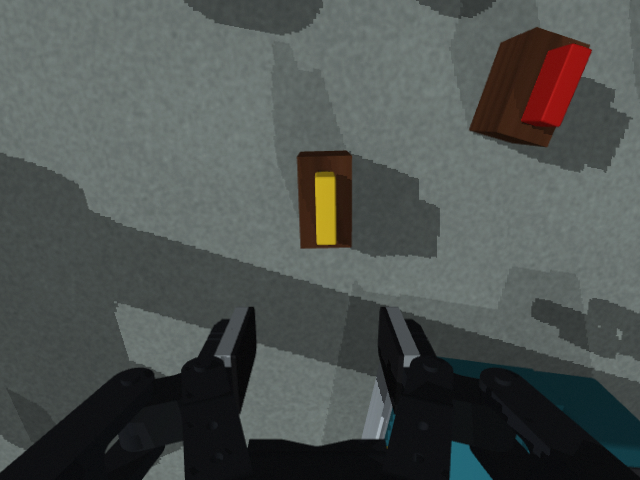

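The wrist view shows the yellow head at (325,208), nearly aligned with the tool, and its stand around it. I'll fit the head's top face.

```bash
cat >> h.py <<'E'
def topface(v,m,zlo=None,tag=''):
    m=m.astype(np.uint8); n,l,st,_=cv2.connectedComponentsWithStats(m); k=1+np.argmax(st[1:,4]); mm=l==k
    P=pts(v,mm); zt=np.median(P[P[:,2]>np.percentile(P[:,2],60)][:,2]); 
    ys,xs=np.nonzero(mm&(v['d']>0)); top=np.abs(P[:,2]-zt)<0.004
    Q=onplane(v,np.c_[xs,ys][top],zt)[:,:2]
    r=cv2.minAreaRect((Q*1000).astype(np.float32)); (cx,cy),(w,h),a=r
    if w>h: a-=90; w,h=h,w      # a = direction of thin side
    a=(a+90)%180-90
    print(tag,'npx',top.sum(),'ztop',zt,'centre mm',(cx,cy),'mean',Q.mean(0)*1000,'size',(w,h),'thin-axis yaw',a)
    C=np.cov(Q.T); w_,V=np.linalg.eigh(C); print('   pca yaw',np.rad2deg(np.arctan(V[1,0]/V[0,0])))
    return r
E
python3 - <<'E'
from h import *
v=load('wrist1'); topface(v,cmask(v,[18,100,60],[38,255,255],(280,130,360,280)),tag='yel')
S=load('scene0');T=load('side0')
Y=([20,120,80],[35,255,255])
# two-view check of head: triangulate silhouettes' mean
def ctr(v,b): 
    m=cmask(v,*Y,b); r=cv2.minAreaRect(np.argwhere(m)[:,::-1].astype(np.float32)); return r[0]
print(tri(S,ctr(S,(400,245,450,280)),T,ctr(T,(280,165,310,200))))
print(tri(S,ctr(S,(400,245,450,280)),v,ctr(v,(280,130,360,280))))
# stand top
m=cmask(v,[0,60,20],[17,255,110],(280,130,370,270)); P=pts(v,m); print('stand z',np.percentile(P[:,2],[50,80,95]))
topface(v,m|cmask(v,[18,100,60],[38,255,255],(280,130,360,280)),tag='stand')
E
```

```text
yel npx 1405 ztop 0.08234943670104289 centre mm (419.4341125488281, 223.86264038085938) mean [419.4811 224.5557] size (13.604911804199219, 47.395286560058594) thin-axis yaw 10.703792572021484
   pca yaw 11.002672375485957
(array([0.4203, 0.2229, 0.065 ]), np.float64(0.00011949153493967047))
(array([0.4201, 0.2225, 0.0649]), np.float64(0.0006259878730018543))
stand z [0.0538 0.0544 0.055 ]
stand npx 1406 ztop 0.0813537891225179 centre mm (419.4903564453125, 223.6455078125) mean [419.5308 224.3566] size (13.65750503540039, 47.57865905761719) thin-axis yaw 10.703800201416016
   pca yaw 11.030464231223208
```

Run:
```python
from h import *
goto([0.4195,0.2238,0.10],10.9)
```

```text
clock 2.0 pos [0.4166 0.204  0.1979] yaw 9.983874555736275 width 0.0504199077194209 F [-0.4938 -0.564  -0.576 ] q [ 0.3086  0.1347  1.7788 -0.0045  1.2337  0.1359]
world delta mm [  2.9392  19.7821 -97.8981] tool shift cm [1.9461 0.6814 9.7769] turn [-0.289   0.2837 -0.9154]
```

servo_tool(deltas=[1.0,0.35,2.0,-0.3,0.3,-0.9,0.95,0.33,3.0,0,0,0,0,0,3.0,0,0,0,0,0,1.7,0,0,0,0,0,0,0,0,0,0,0,0,0,0,0])

```text
clock: 2.6
position: [0.4161, 0.2305, 0.099]
ee_rot: [-0.002, 0.636, 0.772, 0.002]
contact_force: [0.4, -0.4, -0.8]
width: 0.0498
```

Run:
```python
from h import *
goto([0.4195,0.2238,0.058],10.9)
```

```text
clock 2.6 pos [0.4161 0.2305 0.099 ] yaw 11.079431368596396 width 0.04984707226547773 F [ 0.3777 -0.3954 -0.7927] q [0.3559 0.246  1.9135 0.0057 0.9812 0.1593]
world delta mm [  3.3551  -6.7437 -40.9999] tool shift cm [-0.746   0.1988  4.0965] turn [ 0.0121 -0.276   0.1795]
```

servo_tool(deltas=[-0.75,0.2,0,0,-0.3,0,0,0,0,0,0,0])

```text
clock: 2.8
position: [0.4201, 0.2244, 0.1007]
ee_rot: [0.001, 0.635, 0.773, 0.001]
contact_force: [1.0, -0.3, -0.0]
width: 0.0499
```

Run:
```python
from h import *
goto([0.4195,0.2238,0.058],10.9)
```

```text
clock 2.8 pos [0.4201 0.2244 0.1007] yaw 11.201311474583145 width 0.04985750907028975 F [ 1.0034 -0.2674 -0.023 ] q [ 0.345   0.2442  1.9107 -0.0009  0.9838  0.15  ]
world delta mm [ -0.6248  -0.6372 -42.7096] tool shift cm [-0.049  -0.0864  4.2707] turn [0.1714 0.0175 0.3013]
```

servo_tool(deltas=[0,-0.05,1.5,0.1,0,0.2,0,0,1.5,0,0,0,0,0,1.0,0,0,0,0,0,0.2,0,0,0,0,0,0,0,0,0])

```text
clock: 3.3
position: [0.4241, 0.2254, 0.0623]
ee_rot: [0.003, 0.637, 0.771, 0.005]
contact_force: [-0.6, -0.1, -0.1]
width: 0.05
```

Run:
```python
from h import *
goto([0.4195,0.2238,0.058],10.9)
```

```text
clock 3.3 pos [0.4241 0.2254 0.0623] yaw 10.910584248905641 width 0.049985974497020316 F [-0.6371 -0.1448 -0.0939] q [ 0.3438  0.2938  1.9606 -0.0004  0.8747  0.1536]
world delta mm [-4.5698 -1.5928 -4.2661] tool shift cm [-0.0706 -0.4841  0.4205] turn [ 0.7114 -0.0903  0.0111]
```

servo_tool(deltas=[-0.05,-0.48,0.4,0.7,0,0,0,0,0,0,0,0])

```text
clock: 3.5
position: [0.4199, 0.2241, 0.0589]
ee_rot: [-0.0, 0.637, 0.771, 0.001]
contact_force: [0.1, -0.2, -0.1]
width: 0.0503
```

Run:
```python
from h import *
goto([0.4195,0.2238,0.058],10.9)
```

```text
clock 3.5 pos [0.4199 0.2241 0.0589] yaw 10.90196044106053 width 0.05028351492842796 F [ 0.0667 -0.2379 -0.0806] q [0.3426 0.2978 1.9656 0.0022 0.8769 0.1509]
world delta mm [-0.3503 -0.3058 -0.9306] tool shift cm [-0.0236 -0.0403  0.093 ] turn [ 0.0584 -0.1089  0.002 ]
```

Aligned. I'll close on the head.

servo_tool(deltas=[0,0,0.05,0,0,0,0,0,0,0,0,0,0,0,0,0,0,0,0,0,0,0,0,0,0,0,0,0,0,0,0,0,0,0,0,0], jaw=0.8, grip_force=50)

```text
clock: 4.1
position: [0.4205, 0.2244, 0.0593]
ee_rot: [0.0, 0.637, 0.771, 0.002]
contact_force: [-0.3, 0.8, -0.6]
width: 0.013
```

Run:
```python
from h import *
goto([0.4195,0.2238,0.18],10.9)
```

```text
clock 4.1 pos [0.4205 0.2244 0.0593] yaw 10.903030630839604 width 0.012995115411586813 F [-0.3125  0.8058 -0.6283] q [0.3427 0.2973 1.9652 0.0023 0.876  0.1509]
world delta mm [ -0.9604  -0.5699 120.7202] tool shift cm [ -0.0111  -0.0705 -12.0723] turn [ 0.1641 -0.1269  0.0032]
```

servo_tool(deltas=[0,0,0,0,0,0,0,0,-0.5,0,0,0,0,0,-1.5,0,0,0,0,0,-2.5,0,0,0,0,0,-2.5,0,0,0,0,0,-2.5,0,0,0,0,0,-2.5,0,0,0,0,0,0,0,0,0])

```text
clock: 4.9
position: [0.421, 0.2241, 0.1847]
ee_rot: [0.001, 0.637, 0.771, 0.002]
contact_force: [0.7, -0.3, -1.2]
width: 0.013
```

Run:
```python
from h import *
v=grab('wrist','2'); goto([0.445,-0.23,0.19],9)
topface(v,cmask(v,[18,100,60],[38,255,255],(200,100,440,480)),tag='yel')
```

```text
clock 4.95 pos [0.4198 0.2237 0.183 ] yaw 10.914977333479897 width 0.01294552889877647 F [-0.7749 -0.0752 -1.8235] q [0.3421 0.1605 1.7866 0.0014 1.1932 0.1511]
world delta mm [  25.1555 -453.6791    6.9945] tool shift cm [-45.0224  -6.1197  -0.7734] turn [ 0.061  -0.0867  1.915 ]
yel npx 4395 ztop 0.20764763850101617 centre mm (420.1394348144531, 224.8477325439453) mean [420.033  225.9484] size (13.801424026489258, 48.82603073120117) thin-axis yaw 11.131797790527344
   pca yaw 10.998118257425508
```

View pics/wrist2.png

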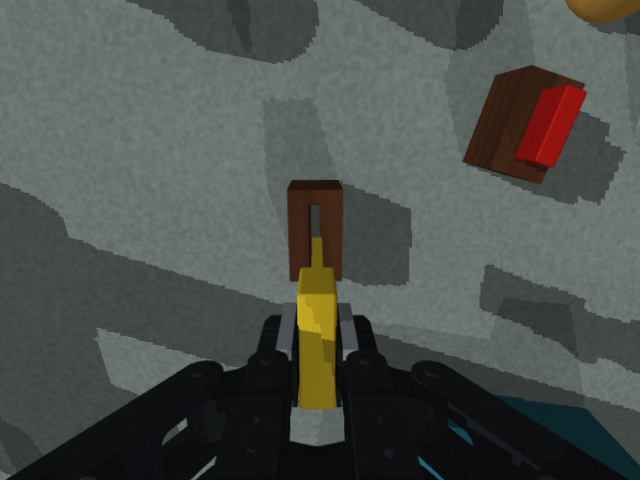

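The card is out of its stand and held straight, with the head at about (318,340) in the wrist view. I'll carry it past the holder so the camera can see the slot unobstructed.

servo_tool(deltas=[-2,-0.2,0,0,0,0,-4.4,-0.5,0,0,0,0,-4.4,-0.5,0,0,0,0,-4.4,-0.5,0,0,0,0,-4.4,-0.5,0,0,0,0,-4.4,-0.5,0,0,0,0,-4.4,-0.5,0,0,0,0,-4.4,-0.5,0,0,0,0,-4.4,-0.5,0,0,0,0,-4.4,-0.5,0,0,0,0,-4.4,-0.5,0,0,0,0,-4.4,-0.5,0,0,0,0,-4.4,-0.5,0,0,0,0,-2,-0.3,0,0,0,0,0,0,0,0,0,0,0,0,0,0,0,0])

```text
clock: 6.55
position: [0.4533, -0.3623, 0.1548]
ee_rot: [-0.019, 0.636, 0.772, -0.002]
contact_force: [0.2, 0.3, -0.7]
width: 0.0127
```

Run:
```python
from h import *
goto([0.462,-0.349,0.185],9); v=grab('wrist','3'); goto([0.462,-0.349,0.185],9)
```

```text
clock 6.55 pos [ 0.4533 -0.3623  0.1548] yaw 11.08351864488184 width 0.012737669925187227 F [ 0.2204  0.3398 -0.7318] q [-0.7898  0.3551  1.5847 -0.0074  1.2389 -0.9803]
world delta mm [ 8.743  13.2726 30.2332] tool shift cm [ 1.2163  1.033  -3.0199] turn [-1.5402 -1.5179  2.0629]
clock 6.6 pos [ 0.4532 -0.362   0.1548] yaw 11.12646356945755 width 0.012781990597857507 F [ 0.7705  0.3069 -0.1945] q [-0.7892  0.3547  1.5852 -0.0078  1.2386 -0.9804]
world delta mm [ 8.7504 12.9798 30.2066] tool shift cm [ 1.1856  1.0283 -3.0185] turn [-1.5523 -1.4995  2.1059]
```

View pics/wrist3.png

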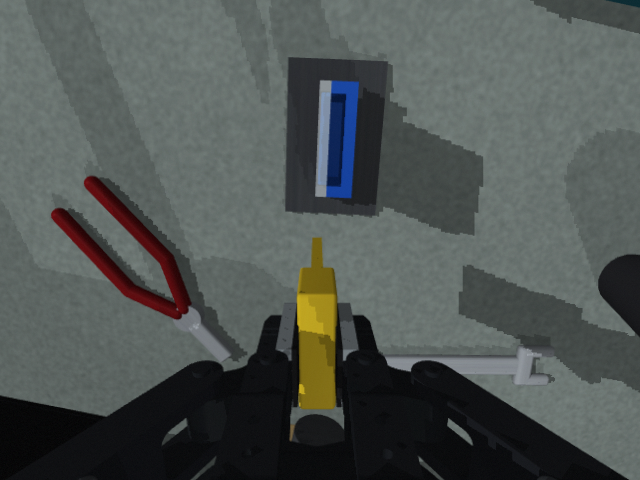

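The wrist view shows the holder's top at (338,138), with its clear front on the left (-x) side and the slot visible. I'll measure it, straighten the tool and take a second view.

```bash
cat >> h.py <<'E'
def hold(n,box):
    v=load(n); H=hsv(v); b=np.zeros(H.shape[:2],bool); b[box[1]:box[3],box[0]:box[2]]=1
    ys,xs=np.nonzero(b&(v['d']>0)); o,d=rays(v,np.c_[xs,ys]); P=o+d*v['d'][ys,xs][:,None]
    k=P[:,2]>0.07; zt=np.median(P[k][:,2]); k=np.abs(P[:,2]-zt)<0.005
    m=np.zeros_like(b); m[ys[k],xs[k]]=1
    fx=np.c_[xs,ys][k]; Q=onplane(v,fx,zt)[:,:2]*1000
    (c,(w,h),a)=cv2.minAreaRect(Q.astype(np.float32))
    if w>h:a-=90;w,h=h,w
    a=(a+90)%180-90
    print(n,'holder top z',zt,'centre',c,'size',(w,h),'yaw',a)
    # slot: hole pixels inside the outer contour
    hull=cv2.convexHull(fx.astype(np.int32)); f=np.zeros(b.shape,np.uint8); cv2.fillConvexPoly(f,hull,1)
    hole=cv2.morphologyEx(((f>0)&~m).astype(np.uint8),cv2.MORPH_OPEN,np.ones((3,3),np.uint8))
    nn,l,st,_=cv2.connectedComponentsWithStats(hole)
    if nn>1:
        kk=1+np.argmax(st[1:,4]); yy,xx=np.nonzero(l==kk); S=onplane(v,np.c_[xx,yy],zt)[:,:2]*1000
        (c2,(w,h),a2)=cv2.minAreaRect(S.astype(np.float32))
        if w>h:a2-=90;w,h=h,w
        print('   slot centre',c2,'size',(w,h),'yaw',(a2+90)%180-90,len(S))
    return c
E
python3 - <<'E'
from h import *
hold('wrist3',(280,50,400,230))
E
```

```text
wrist3 holder top z 0.08575581066261379 centre (447.11322021484375, -290.5331726074219) size (20.097501754760742, 59.92877197265625) yaw 8.489544868469238
   slot centre (447.0091247558594, -290.259765625) size (7.845697402954102, 47.11463165283203) yaw 8.585051536560059 1344
```

servo_tool(deltas=[0.5,0.5,-1.0,-1.5,-1.5,0.5,0.5,0.5,-2.0,0,0,0,0,0,0,0,0,0,0,0,0,0,0,0])

```text
clock: 7.0
position: [0.4613, -0.3418, 0.1865]
ee_rot: [0.0, 0.637, 0.771, 0.002]
contact_force: [0.3, 0.4, -0.8]
width: 0.0131
```

Run:
```python
from h import *
v=grab('wrist','4'); goto([0.462,-0.349,0.185],9)
hold('wrist4',(260,50,420,230))
topface(v,cmask(v,[18,100,60],[38,255,255],(200,200,440,480)),tag='yel')
```

```text
clock 7.05 pos [ 0.4616 -0.3419  0.1868] yaw 10.850658196863932 width 0.012867595421152771 F [ 0.5814  0.0257 -1.0916] q [-0.7608  0.3024  1.5801  0.0035  1.2583 -0.9513]
world delta mm [ 0.4057 -7.0559 -1.7897] tool shift cm [-0.7008 -0.0936  0.1778] turn [ 0.1809 -0.0779  1.8508]
wrist4 holder top z 0.08577060219007834 centre (447.04791259765625, -290.4432067871094) size (20.0344181060791, 60.24976348876953) yaw 8.647372245788574
   slot centre (447.0220031738281, -289.9677429199219) size (7.83575963973999, 47.182010650634766) yaw 8.63750171661377 978
yel npx 4401 ztop 0.20942518014198797 centre mm (460.5819091796875, -340.9988708496094) mean [ 460.3541 -339.9052] size (13.555078506469727, 48.840919494628906) thin-axis yaw 11.073720932006836
   pca yaw 10.942300493583192
```

View pics/wrist4.png

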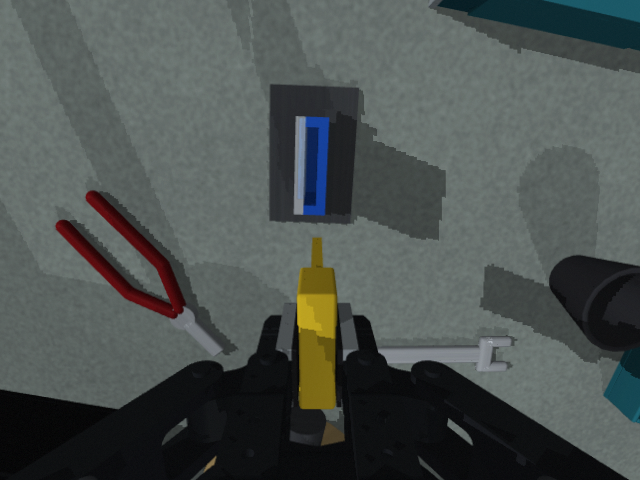

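The slot centre agrees across both views: (447.0,-290.2), yaw 8.6°, rim at 85.8 mm. The card sits about 1 mm along tool +x in the grip.

Run:
```python
from h import *
goto([0.4472,-0.2913,0.165],8.6)
```

```text
clock 7.05 pos [ 0.4616 -0.3419  0.1868] yaw 10.850658196863932 width 0.012867595421152771 F [ 0.5814  0.0257 -1.0916] q [-0.7608  0.3024  1.5801  0.0035  1.2583 -0.9513]
world delta mm [-14.3943  50.6441 -21.7897] tool shift cm [ 5.242  -0.4672  2.1844] turn [ 0.1807 -0.0786  2.2508]
```

servo_tool(deltas=[1.7,-0.2,0.5,0.2,0,2.2,1.7,-0.2,0.6,0,0,0,1.7,-0.1,0.6,0,0,0,0,0,0,0,0,0,0,0,0,0,0,0])

```text
clock: 7.55
position: [0.447, -0.2894, 0.168]
ee_rot: [-0.0, 0.652, 0.758, -0.0]
contact_force: [1.0, 0.3, -1.4]
width: 0.0128
```

Run:
```python
from h import *
goto([0.4472,-0.2913,0.155],8.6)
```

```text
clock 7.55 pos [ 0.447  -0.2894  0.168 ] yaw 8.647498667369264 width 0.012840844887749362 F [ 1.0127  0.349  -1.3633] q [-0.7051  0.2572  1.6964 -0.0001  1.1887 -0.856 ]
world delta mm [  0.1782  -1.9321 -12.9502] tool shift cm [-0.1943 -0.0107  1.2949] turn [-0.0318 -0.0272  0.0475]
```

servo_tool(deltas=[-0.2,0,0.8,0,0,0,0,0,0.8,0,0,0,0,0,0,0,0,0])

```text
clock: 7.85
position: [0.4481, -0.2937, 0.1509]
ee_rot: [0.001, 0.652, 0.758, -0.0]
contact_force: [-1.1, 0.0, -1.0]
width: 0.0126
```

Run:
```python
from h import *
goto([0.4472,-0.2913,0.145],8.6);v=grab('wrist','5');goto([0.4472,-0.2913,0.145],8.6)
s=grab('side','5'); 
a=cv2.resize(s['im'][240:370,240:370],None,fx=4,fy=4,interpolation=cv2.INTER_CUBIC);cv2.imwrite('pics/sd5.png',a[:,:,::-1])
```

```text
clock 7.85 pos [ 0.4481 -0.2937  0.1509] yaw 8.603747800492457 width 0.012642478024985537 F [-1.1087  0.0417 -0.9593] q [-0.7095  0.2754  1.7169 -0.0009  1.1478 -0.8593]
world delta mm [-0.9285  2.3592 -5.8713] tool shift cm [ 0.2481 -0.0567  0.5867] turn [0.0218 0.0942 0.0037]
clock 7.9 pos [ 0.4484 -0.294   0.1513] yaw 8.604763208966073 width 0.013403393887537375 F [ 0.3016 -0.8115 -0.1403] q [-0.7095  0.2751  1.7161 -0.001   1.148  -0.8593]
world delta mm [-1.2067  2.6887 -6.3416] tool shift cm [ 0.2854 -0.0797  0.6334] turn [0.0517 0.1401 0.0047]
```

View pics/wrist5.png

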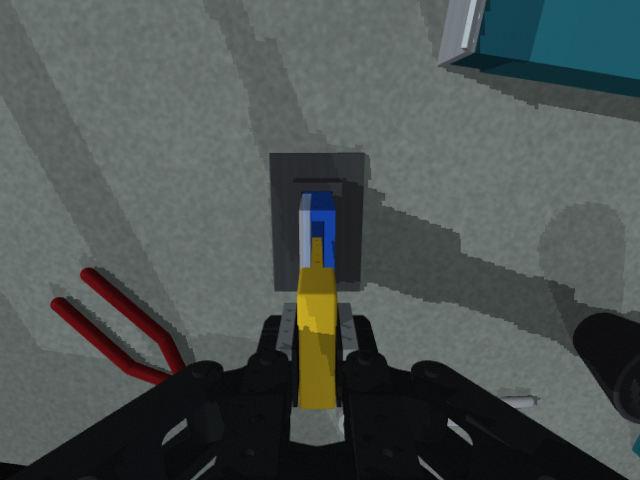

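View pics/sd5.png

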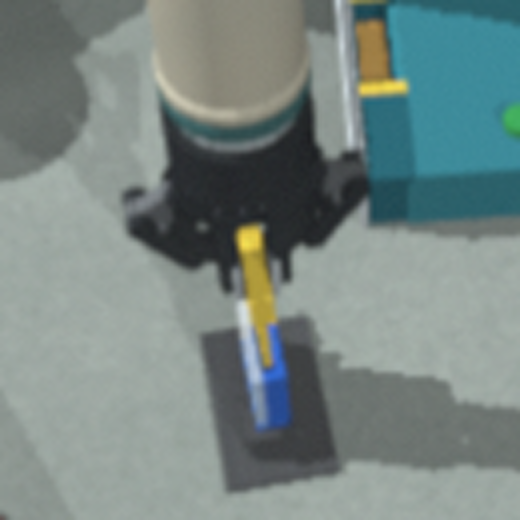

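The wrist view shows the blade tip at u≈317 right over the dark slot at u≈312–324. I'll measure the lateral offset in pixels.

Run:
```python
from h import *
v=load('wrist5');H=hsv(v)
for r in (212,226,230,234,240,246,252): print(r,[(u,tuple(int(x) for x in v['im'][r,u]),round(float(v['d'][r,u]),3)) for u in range(296,340,2)] if r in(226,246) else '')
hm=cmask(v,[105,100,20],[125,255,255],(280,180,350,275))
for r in range(200,266,4): 
    y=cmask(v,[18,100,40],[38,255,255]); xs=np.nonzero(y[r,290:345])[0]+290
    val=H[r,296:340,2]; print(r,'yel',(xs.min(),xs.max()) if len(xs) else None,'V',list(val[::2]))
```

```text
212 
226 [(296, (40, 41, 46), 0.273), (298, (40, 41, 46), 0.274), (300, (136, 140, 147), 0.214), (302, (124, 131, 141), 0.213), (304, (124, 145, 177), 0.214), (306, (121, 138, 163), 0.214), (308, (121, 135, 158), 0.214), (310, (70, 81, 101), 0.238), (312, (14, 35, 81), 0.27), (314, (11, 33, 82), 0.269), (316, (11, 32, 82), 0.27), (318, (8, 32, 80), 0.27), (320, (11, 34, 82), 0.269), (322, (11, 31, 77), 0.269), (324, (16, 51, 127), 0.214), (326, (22, 65, 156), 0.213), (328, (21, 63, 155), 0.214), (330, (21, 62, 156), 0.214), (332, (21, 63, 155), 0.213), (334, (20, 62, 155), 0.214), (336, (29, 32, 35), 0.274), (338, (28, 31, 33), 0.274)]
230 
234 
240 
246 [(296, (40, 41, 46), 0.279), (298, (42, 43, 47), 0.279), (300, (129, 134, 141), 0.218), (302, (125, 131, 136), 0.217), (304, (123, 144, 177), 0.216), (306, (120, 137, 162), 0.217), (308, (119, 135, 157), 0.217), (310, (77, 88, 107), 0.237), (312, (93, 82, 34), 0.191), (314, (107, 91, 18), 0.191), (316, (106, 90, 15), 0.189), (318, (106, 90, 17), 0.189), (320, (106, 89, 16), 0.19), (322, (43, 46, 59), 0.275), (324, (17, 54, 134), 0.21
[... 5418 characters left out ...]
4(322)) V [np.uint8(51), np.uint8(47), np.uint8(134), np.uint8(137), np.uint8(175), np.uint8(161), np.uint8(157), np.uint8(108), np.uint8(104), np.uint8(108), np.uint8(106), np.uint8(104), np.uint8(108), np.uint8(71), np.uint8(135), np.uint8(153), np.uint8(154), np.uint8(154), np.uint8(156), np.uint8(96), np.uint8(34), np.uint8(33)]
264 yel (np.int64(311), np.int64(322)) V [np.uint8(53), np.uint8(53), np.uint8(135), np.uint8(137), np.uint8(174), np.uint8(158), np.uint8(158), np.uint8(107), np.uint8(107), np.uint8(106), np.uint8(107), np.uint8(107), np.uint8(108), np.uint8(88), np.uint8(134), np.uint8(155), np.uint8(154), np.uint8(153), np.uint8(153), np.uint8(98), np.uint8(33), np.uint8(33)]
```

Run:
```python
from h import *
v=load('wrist5')
a=onplane(v,[(316.7,222)],0.0858)[0]
# blade far-bottom corner: use depth at rows 241-246
for r in (240,242,246):
    o,d=rays(v,[(316.7,r)]); print(r,v['d'][r,315:319],o+d[0]*np.median(v['d'][r,314:320]))
print('slot far',a)
u=np.array([-np.sin(np.deg2rad(8.6)),np.cos(np.deg2rad(8.6))])
for z in(.0935,.0945,.098):
    b=onplane(v,[(316.7,239.5)],z)[0]; print(z,b,'gap along tool x mm',(a-b)[:2]@u*1000)
```

```text
240 [0.2011 0.201  0.2007 0.2009] [ 0.4446 -0.2733  0.1006]
242 [0.1981 0.1974 0.1967 0.1967] [ 0.4445 -0.2731  0.1046]
246 [0.1893 0.1895 0.1901 0.1893] [ 0.4445 -0.2729  0.1122]
slot far [ 0.4437 -0.2674  0.0858]
0.0935 [ 0.4448 -0.2751  0.0935] gap along tool x mm 7.79659109156083
0.0945 [ 0.4448 -0.2748  0.0945] gap along tool x mm 7.4989763666405915
0.098 [ 0.4446 -0.2738  0.098 ] gap along tool x mm 6.457324829419834
```

Run:
```python
from h import *
v=load('wrist5'); s,Q=tool()
u=np.array([-np.sin(np.deg2rad(8.6)),np.cos(np.deg2rad(8.6)),0])
m=cmask(v,[18,100,40],[38,255,255])
for r0,r1 in((241,247),(248,256),(257,264),(271,280),(281,290)):
    k=np.zeros_like(m);k[r0:r1,314:320]=1; P=pts(v,m&k); print(r0,P.mean(0),'along',P.mean(0)@u*1e3)
topface(v,cmask(v,[18,100,60],[38,255,255],(200,200,440,480)),tag='yel')
hb=onplane(v,[(317,212)],.0858)[0]; print('holder far edge',hb@u*1e3, 'slot ctr',np.array([.44705,-.2902,0])@u*1e3)
```

```text
241 [ 0.4444 -0.2731  0.1074] along -336.4709767843743
248 [ 0.4444 -0.273   0.1203] along -336.43010264705094
257 [ 0.4444 -0.273   0.1322] along -336.4199022760338
271 [ 0.4441 -0.2709  0.1555] along -334.2524405496357
281 [ 0.4441 -0.2709  0.1652] along -334.22158994722685
yel npx 4399 ztop 0.17380566479286072 centre mm (447.3570861816406, -292.8397216796875) mean [ 447.2964 -291.7872] size (13.81081771850586, 48.91670608520508) thin-axis yaw 8.831562042236328
   pca yaw 8.708269476573692
holder far edge -325.07383897023465 slot ctr -353.78687706635145
```

Laterally the blade is centred to about 0.2 mm. Along its width it needs about 3.2 mm more, and then it can go down gently.

servo_tool(deltas=[0.32,0,0,0,0.1,0,0,0,0,0,0,0])

```text
clock: 8.15
position: [0.4483, -0.2912, 0.1519]
ee_rot: [0.001, 0.652, 0.758, 0.0]
contact_force: [0.4, 0.1, -0.5]
width: 0.0132
```

Run:
```python
from h import *
v=grab('wrist','6');goto([0.4472,-0.2911,0.1435],8.6)
u=np.array([-np.sin(np.deg2rad(8.6)),np.cos(np.deg2rad(8.6)),0])
m=cmask(v,[18,100,40],[38,255,255]);H=hsv(v)
for r0,r1 in((248,256),(257,264)):
    k=np.zeros_like(m);k[r0:r1,314:320]=1; P=pts(v,m&k); print(r0,P.mean(0),'along',P.mean(0)@u*1e3)
print('V col317',[(r,int(H[r,317,2])) for r in range(190,245,2)])
print('row',[(c,int(H[226,c,2])) for c in range(296,342)]); print([c for c in range(300,335) if m[250,c]])
```

```text
clock 8.2 pos [ 0.4485 -0.2914  0.152 ] yaw 8.575548592681681 width 0.013035162341480644 F [ 0.1105 -0.2786 -0.7172] q [-0.7067  0.2725  1.7182  0.0004  1.1484 -0.8565]
world delta mm [-1.2556  0.3458 -8.4748] tool shift cm [ 0.0544 -0.1206  0.8472] turn [ 0.1107  0.0985 -0.0245]
248 [ 0.4447 -0.2706  0.1211] along -334.01703098507966
257 [ 0.4446 -0.2705  0.1334] along -333.92859312867927
V col317 [(190, 46), (192, 46), (194, 55), (196, 89), (198, 87), (200, 86), (202, 84), (204, 86), (206, 88), (208, 84), (210, 86), (212, 85), (214, 119), (216, 155), (218, 154), (220, 154), (222, 155), (224, 141), (226, 82), (228, 81), (230, 80), (232, 81), (234, 81), (236, 76), (238, 107), (240, 101), (242, 107), (244, 105)]
row [(296, 45), (297, 63), (298, 129), (299, 146), (300, 143), (301, 141), (302, 171), (303, 177), (304, 176), (305, 163), (306, 159), (307, 159), (308, 133), (309, 93), (310, 82), (311, 81), (312, 83), (313, 81), (314, 81), (315, 80), (316, 82), (317, 82), (318, 83), (319, 82), (320, 82), (321, 77), (322, 62), (323, 136), (324, 155), (325, 155), (326, 155), (327, 155), (328, 155), (329, 154), (330, 155), (331, 155), (332, 155), (333, 133), (334, 67), (335, 34), (336, 34), (337, 33), (338, 32), (339, 34), (340, 32), (341, 33)]
[312, 313, 314, 315, 316, 317, 318, 319, 320, 321]
```

servo_tool(deltas=[0.07,-0.06,0,0,0,0,0,0,0.4,0,0,0,0,0,0.4,0,0,0,0,0,0.3,0,0,0,0,0,0,0,0,0])

```text
clock: 8.7
position: [0.4479, -0.2908, 0.1405]
ee_rot: [0.002, 0.652, 0.758, 0.0]
contact_force: [0.2, 0.1, -0.7]
width: 0.0131
```

Run:
```python
from h import *
v=grab('wrist','7');goto([0.4478,-0.2905,0.0908],8.6)
cv2.imwrite('pics/w7.png',cv2.resize(v['im'][170:320,240:400],None,fx=4,fy=4)[:,:,::-1])
```

```text
clock 8.75 pos [ 0.448  -0.2909  0.1406] yaw 8.589556299783345 width 0.012664761415432635 F [ 0.3041  0.2205 -0.9771] q [-0.7064  0.2811  1.7372  0.0003  1.1195 -0.8565]
world delta mm [ -0.1683   0.3807 -49.8208] tool shift cm [ 0.0535 -0.0244  4.9819] turn [ 0.1543  0.1533 -0.0107]
```

View pics/w7.png

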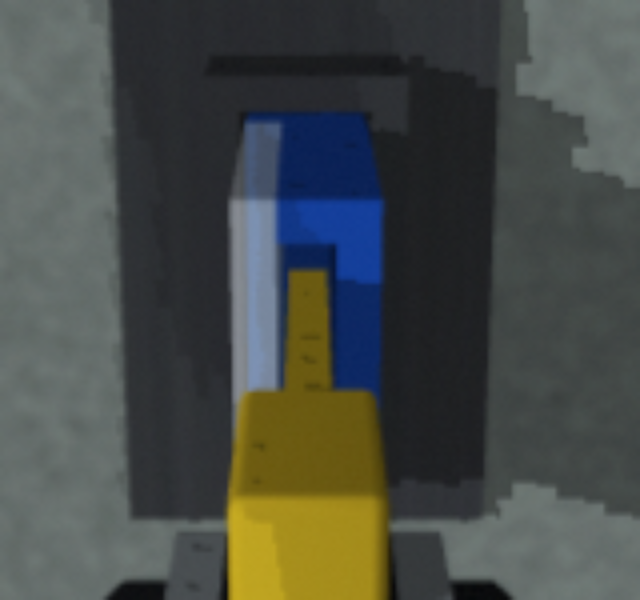

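The blade tip is centred in the slot mouth (crop (307,270)), with even gaps left and right. I'll keep going down.

servo_tool(deltas=[0.06,0,0.5,0.1,0.1,0,0,0,0.5,0,0,0,0,0,0.5,0,0,0,0,0,0.4,0,0,0,0,0,0,0,0,0])

```text
clock: 9.25
position: [0.4479, -0.2902, 0.1197]
ee_rot: [0.0, 0.652, 0.758, 0.0]
contact_force: [0.2, -0.4, -0.2]
width: 0.013
```

Run:
```python
from h import *
goto([0.4478,-0.2905,0.0908],8.6)
```

```text
clock 9.25 pos [ 0.4479 -0.2902  0.1197] yaw 8.592938091570266 width 0.012980623774820533 F [ 0.2113 -0.3532 -0.2057] q [-0.7054  0.3022  1.7652  0.0001  1.0735 -0.8554]
world delta mm [ -0.0905  -0.2762 -28.9433] tool shift cm [-0.0244 -0.0147  2.8943] turn [ 0.0331  0.0302 -0.0071]
```

No contact so far.

servo_tool(deltas=[-0.02,-0.02,0.5,0,0,0,0,0,0.5,0,0,0,0,0,0.5,0,0,0,0,0,0.5,0,0,0,0,0,0.3,0,0,0,0,0,0,0,0,0])

```text
clock: 9.85
position: [0.4477, -0.2905, 0.0945]
ee_rot: [0.0, 0.652, 0.758, 0.0]
contact_force: [0.9, 0.1, -0.6]
width: 0.0128
```

Run:
```python
from h import *
goto([0.4478,-0.2905,0.0908],8.6)
```

```text
clock 9.85 pos [ 0.4477 -0.2905  0.0945] yaw 8.58709353735731 width 0.012783782581040336 F [ 0.8733  0.1421 -0.627 ] q [-0.7061  0.3288  1.7986  0.0001  1.0136 -0.856 ]
world delta mm [ 0.1086  0.0156 -3.7055] tool shift cm [0.     0.0108 0.3705] turn [ 0.0239  0.0192 -0.0129]
```

servo_tool(deltas=[0,0,0.25,0,0,0,0,0,0.15,0,0,0,0,0,0.1,0,0,0])

```text
clock: 10.15
position: [0.4482, -0.2906, 0.0912]
ee_rot: [0.001, 0.652, 0.758, 0.0]
contact_force: [-1.9, 1.3, 9.6]
width: 0.0133
```

Run:
```python
from h import *
goto([0.4478,-0.2905,0.0908],8.6)
```

```text
clock 10.15 pos [ 0.4482 -0.2906  0.0912] yaw 8.579166874017426 width 0.013309034132244789 F [-1.9217  1.3026  9.555 ] q [-0.7059  0.3325  1.8028  0.0007  1.0044 -0.856 ]
world delta mm [-0.4342  0.1422 -0.3693] tool shift cm [ 0.0206 -0.0409  0.0368] turn [ 0.0934  0.0588 -0.0209]
```

servo_tool(deltas=[0,0,0.1,0,0,0,0,0,0,0,0,0])

```text
clock: 10.35
position: [0.4485, -0.2907, 0.0917]
ee_rot: [0.002, 0.652, 0.758, 0.0]
contact_force: [-0.4, 0.2, -1.0]
width: 0.0131
```

Run:
```python
from h import *
goto([0.4478,-0.2905,0.0908],8.6)
s=grab('side','8'); 
a=cv2.resize(s['im'][250:370,250:370],None,fx=4,fy=4,interpolation=cv2.INTER_CUBIC);cv2.imwrite('pics/sd8.png',a[:,:,::-1])
```

```text
clock 10.35 pos [ 0.4485 -0.2907  0.0917] yaw 8.58365725069029 width 0.013137601677301254 F [-0.3963  0.1783 -0.9607] q [-0.7058  0.3316  1.8027  0.0008  1.004  -0.856 ]
world delta mm [-0.6937  0.2089 -0.8989] tool shift cm [ 0.0312 -0.0657  0.0897] turn [ 0.1525  0.1169 -0.0165]
```

View pics/sd8.png

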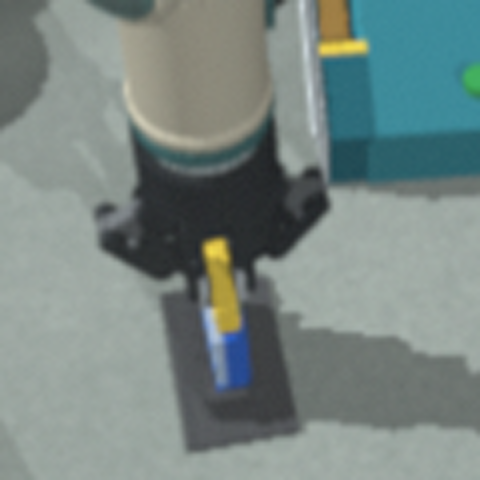

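The side view shows the head on or very near the rim. I'll press once more to confirm it is seated.

servo_tool(deltas=[0,0,0.15,0,0,0,0,0,0.2,0,0,0])

```text
clock: 10.6
position: [0.4495, -0.2909, 0.0911]
ee_rot: [0.003, 0.652, 0.758, 0.001]
contact_force: [-3.8, 3.2, 21.4]
width: 0.0133
```

Run:
```python
from h import *
goto([0.4478,-0.2905,0.0908],8.6)
```

```text
clock 10.6 pos [ 0.4495 -0.2909  0.0911] yaw 8.56589468012959 width 0.01325085022860936 F [-3.7726  3.2112 21.4177] q [-0.7055  0.3323  1.8035  0.0019  1.0001 -0.856 ]
world delta mm [-1.671   0.4002 -0.2822] tool shift cm [ 0.0646 -0.1594  0.0272] turn [ 0.2837  0.1861 -0.0346]
```

It reads 21 N at the same height, so the card is fully seated. I'll release, go down around the head, and grip the holder below its rim.

servo_tool(deltas=[0,-0.15,-0.1,0.3,0.2,0,0,0,0,0,0,0,0,0,0,0,0,0,0,0,0,0,0,0,0,0,0,0,0,0], jaw=4.5)

```text
clock: 11.1
position: [0.4483, -0.2915, 0.092]
ee_rot: [0.0, 0.652, 0.758, -0.0]
contact_force: [-0.3, 0.1, -0.6]
width: 0.0453
```

Run:
```python
from h import *
v=grab('wrist','9');goto([0.4471,-0.2905,0.058],8.6)
topface(v,cmask(v,[18,100,60],[38,255,255],(200,100,440,480)),tag='yel')
```

```text
clock 11.15 pos [ 0.4483 -0.2914  0.092 ] yaw 8.565838100104541 width 0.044994248366246166 F [ 0.305  -0.0374  0.8302] q [-0.7065  0.3329  1.7997 -0.0002  1.0085 -0.8559]
world delta mm [ -1.1581   0.918  -33.989 ] tool shift cm [ 0.1096 -0.1016  3.3988] turn [ 0.0122  0.0259 -0.0342]
yel npx 4479 ztop 0.11415338273978959 centre mm (448.4459533691406, -290.15283203125) mean [ 448.3223 -289.0538] size (13.740647315979004, 49.011138916015625) thin-axis yaw 8.67406177520752
   pca yaw 8.774788791378024
```

View pics/wrist9.png

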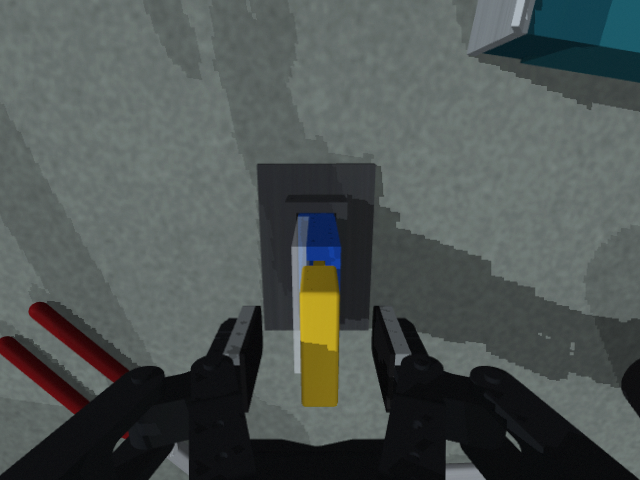

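The head top measures 114.2 mm, which is rim plus 28, so the card is fully in. Going down to the holder now.

servo_tool(deltas=[0.1,-0.08,0.8,0,0,0,0,0,0.8,0,0,0,0,0,0.8,0,0,0,0,0,0.7,0,0,0,0,0,0,0,0,0])

```text
clock: 11.65
position: [0.4465, -0.2899, 0.0571]
ee_rot: [-0.001, 0.652, 0.758, -0.0]
contact_force: [-0.0, -0.1, -0.0]
width: 0.0448
```

Run:
```python
from h import *
goto([0.4474,-0.2905,0.058],8.6)
```

```text
clock 11.65 pos [ 0.4465 -0.2899  0.0571] yaw 8.565167914217954 width 0.0447534558576732 F [-0.0095 -0.0722 -0.0219] q [-0.7065  0.3718  1.8454 -0.0002  0.9263 -0.8558]
world delta mm [ 0.896  -0.6084  0.8621] tool shift cm [-0.0734  0.0794 -0.0864] turn [-0.0786 -0.0766 -0.0349]
```

servo_tool(deltas=[-0.05,0.06,0,0,0,0,0,0,0,0,0,0,0,0,0,0,0,0,0,0,0,0,0,0,0,0,0,0,0,0], jaw=1.4, grip_force=70)

```text
clock: 12.15
position: [0.4474, -0.2903, 0.0569]
ee_rot: [-0.001, 0.652, 0.758, 0.0]
contact_force: [0.2, -0.4, -1.4]
width: 0.0192
```

Run:
```python
from h import *
goto([0.4474,-0.2905,0.058],8.6)
```

```text
clock 12.15 pos [ 0.4474 -0.2903  0.0569] yaw 8.561878401181634 width 0.01923160433820083 F [ 0.238  -0.3915 -1.3592] q [-0.7062  0.3733  1.8434  0.      0.9269 -0.8556]
world delta mm [ 0.0245 -0.1557  1.0697] tool shift cm [-0.0156 -0.     -0.107 ] turn [-0.0763 -0.0895 -0.0382]
```

The holder is gripped (19.2 mm). Lifting it.

servo_tool(deltas=[0,0,-0.4,0,0,0,0,0,-1,0,0,0,0,0,-1.5,0,0,0,0,0,-2,0,0,0,0,0,-2,0,0,0,0,0,-2,0,0,0,0,0,-2,0,0,0,0,0,0,0,0,0])

```text
clock: 12.95
position: [0.4476, -0.2906, 0.1743]
ee_rot: [0.0, 0.652, 0.758, -0.0]
contact_force: [-0.4, -0.3, -1.7]
width: 0.0188
```

Run:
```python
from h import *
v=grab('wrist','10'); goto([0.53,-0.135,0.17],0.5)
```

```text
clock 13.0 pos [ 0.4468 -0.2899  0.1729] yaw 8.565171533577567 width 0.01903278985832431 F [ 0.0593  0.292  -2.2275] q [-0.7062  0.2541  1.6875 -0.0001  1.2022 -0.8556]
world delta mm [ 83.1756 154.9005  -2.8829] tool shift cm [14.0781 10.5322  0.2953] turn [-0.0913 -0.0859  8.0651]
```

View pics/wrist10.png

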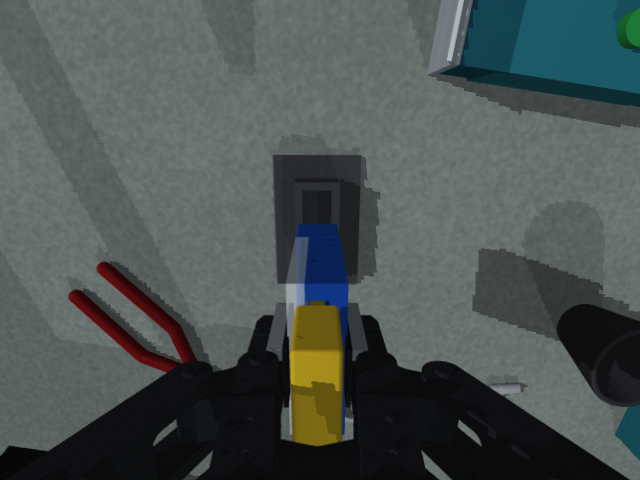

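The holder is up with its card, at (318,300), and the cradle is empty. Moving beside the shelf to look at the slot.

servo_tool(deltas=[0,0,0,0,0,4,0,0,0,0,0,4,3.0,1.6,0,0,0,0,4.0,2.1,0,0,0,0,4.0,2.1,0,0,0,0,3.4,1.9,0,0,0,0,0,0,0,0,0,0,0,0,0,0,0,0])

```text
clock: 13.8
position: [0.5203, -0.1392, 0.1639]
ee_rot: [-0.008, 0.707, 0.707, -0.003]
contact_force: [0.1, -0.2, -2.8]
width: 0.0189
```

Run:
```python
from h import *
v=grab('wrist','11'); goto([0.53,-0.135,0.17],0.5)
```

```text
clock 13.85 pos [ 0.5202 -0.1391  0.1638] yaw -0.03567165777048286 width 0.018972643164630543 F [-0.4534  0.0751 -1.9986] q [-0.3921  0.2776  1.6782  0.0024  1.203  -0.3923]
world delta mm [9.7671 4.1063 6.1896] tool shift cm [ 0.4167  0.967  -0.63  ] turn [-0.8584 -0.5006 -0.5394]
```

View pics/wrist11.png

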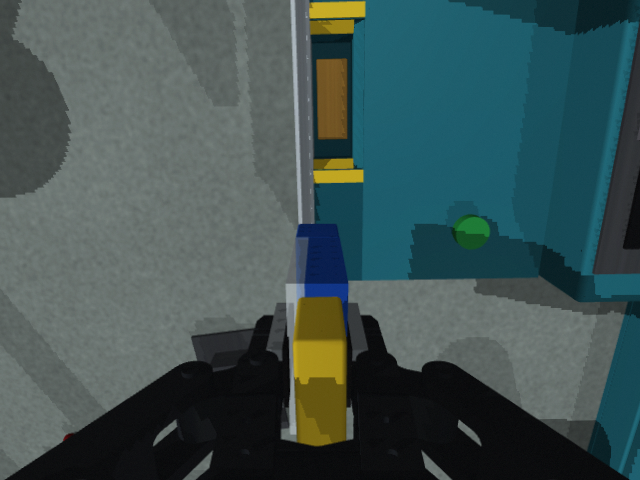

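The slot is in clear view. The aluminium lip's inner edge is at u≈312, the yellow stops are at rows ~0–35 and 158–182, and the brass clip is at (332,98). I'll take depth profiles across and along it.

Run:
```python
from h import *
v=load('wrist11')
def prof(uv):
    uv=np.array(uv); o,d=rays(v,uv); return o+d*v['d'][uv[:,1],uv[:,0]][:,None]
for r in (70,100,130):
    P=prof([(u,r) for u in range(290,372,2)]); print('row',r); print(' '.join(f"{u}:{p[0]*1e3:.1f},{p[2]*1e3:.0f}" for u,p in zip(range(290,372,2),P)))
for c in (322,332,342):
    rr=list(range(0,50,3))+list(range(130,190,3))
    P=prof([(c,r) for r in rr]); print('col',c); print(' '.join(f"{r}:{p[1]*1e3:.1f},{p[2]*1e3:.0f}" for r,p in zip(rr,P)))
cv2.imwrite('pics/w11.png',cv2.resize(v['im'][0:200,270:400],None,fx=4,fy=3)[:,:,::-1])
m=cmask(v,[8,100,60],[20,255,220],(300,50,360,150)); topface(v,m,tag='clip')
```

```text
row 70
290:497.7,-1 292:499.3,0 294:505.2,64 296:506.3,63 298:507.4,63 300:508.5,61 302:509.6,59 304:510.7,58 306:511.9,58 308:513.1,57 310:514.2,56 312:514.5,22 314:515.8,21 316:517.5,38 318:518.8,39 320:520.1,38 322:521.3,39 324:522.6,37 326:523.9,38 328:525.2,39 330:526.5,38 332:527.7,39 334:529.0,38 336:530.3,37 338:531.6,37 340:532.9,38 342:534.2,38 344:535.4,38 346:536.8,37 348:539.0,22 350:540.3,22 352:540.4,41 354:541.1,48 356:542.2,49 358:543.3,51 360:544.5,51 362:545.7,52 364:546.4,57 366:547.7,56 368:549.0,55 370:550.0,57
row 100
290:497.5,2 292:498.8,-2 294:504.8,62 296:506.1,63 298:507.3,64 300:508.4,63 302:509.5,61 304:510.6,58 306:511.7,57 308:512.9,56 310:514.1,55 312:514.6,27 314:515.8,22 316:517.2,22 318:518.8,39 320:520.1,39 322:521.4,37 324:522.7,39 326:524.0,40 328:525.3,37 330:526.6,38 332:527.9,39 334:529.3,38 336:530.6,37 338:531.9,38 340:533.2,38 342:534.5,37 344:535.8,38 346:537.0,39 348:539.4,21 350:540.6,24 352:540.8,41 354:541.5,49 356:542.7,50 358:543.8,51 360:544.9,53 362:546.1,53 364:547.0,57 366:548.5,54 368:549.5,56 370:550.7,56
row 130
290:497.0,1 2
[... 1379 characters left out ...]
5.0,56 184:-97.0,56 187:-98.8,56
col 342
0:8.2,56 3:6.2,58 6:4.6,58 9:3.6,56 12:1.9,57 15:0.2,57 18:-0.7,55 21:-1.5,52 24:-3.1,52 27:-4.4,51 30:-6.0,50 33:-7.0,47 36:-6.6,37 39:-6.8,30 42:-7.0,22 45:-8.7,21 48:-10.6,22 130:-63.5,38 133:-65.4,38 136:-67.3,39 139:-69.7,22 142:-71.7,23 145:-73.8,22 148:-75.9,23 151:-78.1,20 154:-80.1,21 157:-81.1,38 160:-82.2,50 163:-84.1,50 166:-85.8,52 169:-62.3,307 172:-89.1,58 175:-91.1,57 178:-92.9,57 181:-94.7,58 184:-97.0,55 187:-98.9,56
clip npx 2378 ztop 0.038422906561511094 centre mm (527.4818115234375, -44.3209342956543) mean [527.6527 -43.6549] size (19.166826248168945, 48.9677619934082) thin-axis yaw 1.1760019063949585
   pca yaw 1.5358771771626418
```

View pics/w11.png

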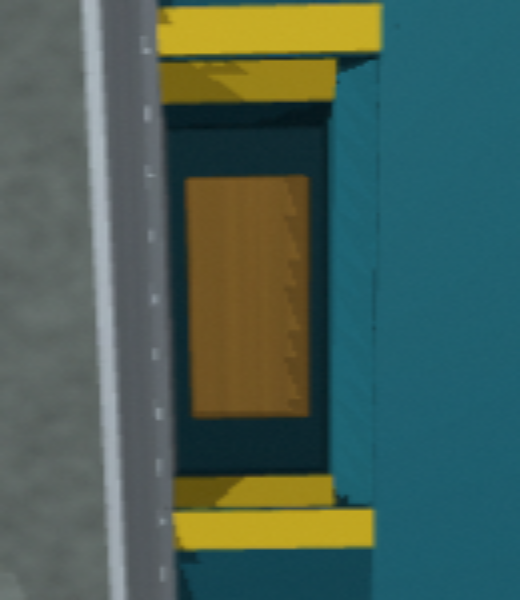

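The channel walls lie at x≈514.7 and 540.7, the stops at y≈-7.0 and -81.5, and the clip top at 38 mm. That puts the slot centre at about (527.7,-44.3) with yaw about 1.4°. I'll fix the tilt and take a second view on the way.

servo_tool(deltas=[0.5,0.4,-0.4,-0.9,-0.5,-0.7,0.5,0.4,-0.2,0,0,-0.7,0,0,0,0,0,0,0,0,0,0,0,0])

```text
clock: 14.25
position: [0.5271, -0.1312, 0.1696]
ee_rot: [0.0, 0.7, 0.715, -0.0]
contact_force: [0.2, 0.4, -1.6]
width: 0.0189
```

Run:
```python
from h import *
v=grab('wrist','12'); goto([0.5277,-0.0443,0.15],1.4)
m=cmask(v,[8,100,60],[20,255,220],(270,30,380,230)); r=topface(v,m,tag='clip')
o,d=rays(v,[(316,100)]); 
w=load('wrist11'); 
def cc(v):
    m=cmask(v,[8,100,60],[20,255,220],(270,30,380,230)); n,l,st,ct=cv2.connectedComponentsWithStats(m.astype(np.uint8)); k=1+np.argmax(st[1:,4]); return ct[k]
print('clip px',cc(w),cc(v),'tri',tri(w,cc(w),v,cc(v)))
S=load('scene0')
# walls in this view
c=cc(v).astype(int); us=np.arange(c[0]-40,c[0]+44,1)
for r in(c[1]-25,c[1],c[1]+25):
    uv=np.c_[us,np.full(len(us),r)]; o,d=rays(v,uv); P=o+d*v['d'][uv[:,1],uv[:,0]][:,None]
    low=P[P[:,2]<0.044]; low=low[np.abs(low[:,0]-.5277)<.02]; print('y',low[:,1].mean()*1e3,'low x range',low[:,0].min()*1e3,low[:,0].max()*1e3)
rs=np.arange(c[1]-75,c[1]+75); rs=rs[rs>=0]
for u in(c[0]-8,c[0],c[0]+8):
    uv=np.c_[np.full(len(rs),u),rs]; o,d=rays(v,uv); P=o+d*v['d'][uv[:,1],uv[:,0]][:,None]
    low=P[(P[:,2]<0.045)&(np.abs(P[:,1]+.0443)<.045)]; print('low y range',low[:,1].min()*1e3,low[:,1].max()*1e3)
```

```text
clock 14.3 pos [ 0.5272 -0.1312  0.1696] yaw 1.2234713463952862 width 0.018870877310239665 F [ 0.1618  0.034  -1.6132] q [-0.3715  0.2706  1.6726 -0.0009  1.1976 -0.3925]
world delta mm [  0.4911  86.9469 -19.6269] tool shift cm [8.6938 0.2338 1.9531] turn [ 0.0279  0.0639 -0.1765]
clip npx 2219 ztop 0.03837447516650705 centre mm (527.7311401367188, -44.36357116699219) mean [527.6416 -43.9329] size (19.24997901916504, 48.316707611083984) thin-axis yaw 1.1929731369018555
   pca yaw 1.2018628862332332
clip px [331.5752  98.1026] [320.9749 109.9349] tri (array([ 0.5275, -0.0439,  0.0446]), np.float64(6.634826190034493e-05))
y -27.208197381199756 low x range 514.200598311947 540.3389522848493
y -42.94998148562135 low x range 514.6197586052789 540.6483671657892
y -59.31539262702687 low x range 514.9361364684311 541.013368797681
low y range -81.53514834664038 -7.108646388150008
low y range -81.47120374755545 -7.16091422988379
low y range -81.3435134383933 -6.919934846649794
```

View pics/wrist12.png

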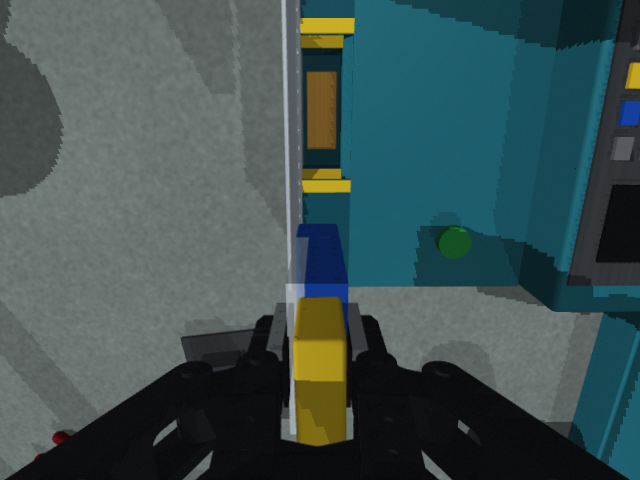

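The second view agrees: centre (527.7,-44.3), yaw 1.2°, walls 26 mm apart and stops 74.4 mm apart. Moving over it.

servo_tool(deltas=[2.0,0.02,0.2,0,0,0,2.9,0.02,0.5,0,0,0,2.3,0,0.5,0,0,0,1.2,0,0.5,0,0,0,0,0,0,0,0,0,0,0,0,0,0,0])

```text
clock: 14.9
position: [0.5265, -0.0487, 0.1524]
ee_rot: [0.002, 0.701, 0.713, -0.001]
contact_force: [-0.8, -0.1, -1.7]
width: 0.0193
```

Run:
```python
from h import *
goto([0.5277,-0.0443,0.13],1.2)
```

```text
clock 14.9 pos [ 0.5265 -0.0487  0.1524] yaw 0.9779017047836581 width 0.019292418213233686 F [-0.8465 -0.0545 -1.6874] q [-0.2213  0.2633  1.7304 -0.0042  1.1444 -0.2366]
world delta mm [  1.1855   4.4253 -22.3794] tool shift cm [0.4505 0.1206 2.2362] turn [ 0.1391  0.2589 -0.2224]
```

servo_tool(deltas=[0.4,0.1,0.7,0.1,0.3,-0.2,0,0,0.7,0,0,0,0,0,0.6,0,0,0,0,0,0,0,0,0])

```text
clock: 15.3
position: [0.5283, -0.0475, 0.1309]
ee_rot: [0.001, 0.701, 0.713, 0.0]
contact_force: [-1.0, -0.1, -1.3]
width: 0.0188
```

Run:
```python
from h import *
v=grab('wrist','13');goto([0.5277,-0.0443,0.12],1.2)
s=grab('side','13'); a=cv2.resize(s['im'][180:300,290:410],None,fx=4,fy=4,interpolation=cv2.INTER_CUBIC);cv2.imwrite('pics/sd13.png',a[:,:,::-1])
cv2.imwrite('pics/w13.png',cv2.resize(v['im'][150:400,220:420],None,fx=2.4,fy=2.4)[:,:,::-1])
```

```text
clock 15.35 pos [ 0.5285 -0.0475  0.1313] yaw 1.0426573922136446 width 0.018755761495042197 F [ 0.0702  0.0726 -1.547 ] q [-0.2206  0.286   1.7565 -0.0003  1.0969 -0.2387]
world delta mm [ -0.8239   3.2156 -11.2764] tool shift cm [ 0.3239 -0.0789  1.1272] turn [ 0.1184  0.0436 -0.1574]
```

View pics/w13.png

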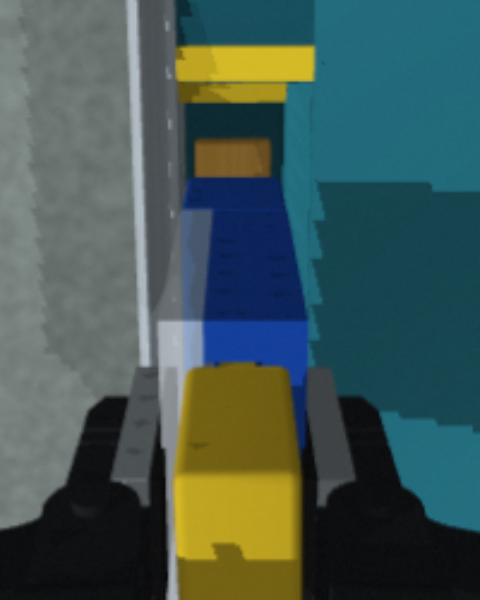

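View pics/sd13.png

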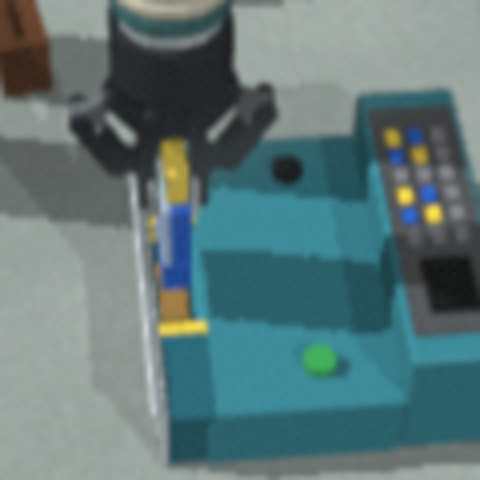

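Both views show the holder above the channel, between the yellow stops and just behind the lip, with the clip visible past its end. I'll shift 3 mm along and go down.

servo_tool(deltas=[0.3,-0.06,0.2,0.1,0,-0.1,0,0,0.5,0,0,0,0,0,0.5,0,0,0,0,0,0,0,0,0])

```text
clock: 15.8
position: [0.5286, -0.0444, 0.1193]
ee_rot: [0.001, 0.7, 0.714, 0.0]
contact_force: [0.0, -0.2, -2.7]
width: 0.0192
```

Run:
```python
from h import *
v=grab('wrist','14');goto([0.5277,-0.0443,0.10],1.2)
cv2.imwrite('pics/w14.png',cv2.resize(v['im'][150:400,220:420],None,fx=2.4,fy=2.4)[:,:,::-1])
```

```text
clock 15.85 pos [ 0.5288 -0.0445  0.1196] yaw 1.1446555979069781 width 0.01881969986040685 F [ 0.7007 -0.6367 -0.3607] q [-0.2147  0.2972  1.7734 -0.0006  1.068  -0.2344]
world delta mm [ -1.096    0.1624 -19.5684] tool shift cm [ 0.0208 -0.1147  1.9565] turn [ 0.1592  0.0694 -0.0554]
```

View pics/w14.png

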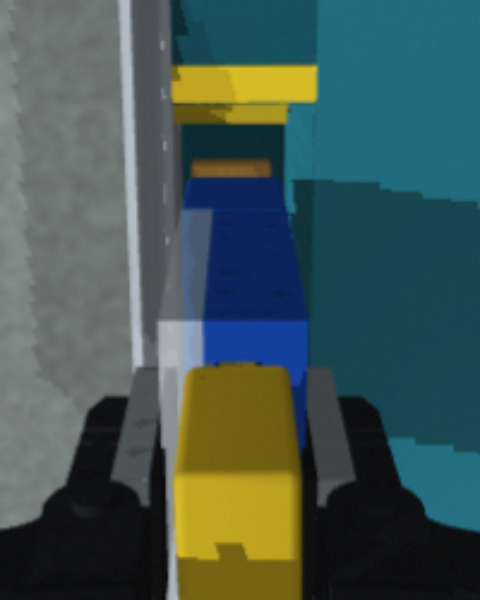

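It is centred, with the holder's bottom edge at crop columns 184–285 against a channel at 180–288. Continuing down.

servo_tool(deltas=[0,-0.08,0.4,0.1,0.1,0,0,0,0.5,0,0,0,0,0,0.5,0,0,0,0,0,0.4,0,0,0,0,0,0,0,0,0])

```text
clock: 16.35
position: [0.5281, -0.0445, 0.1001]
ee_rot: [0.0, 0.7, 0.714, 0.001]
contact_force: [-0.2, -0.3, -3.3]
width: 0.019
```

Run:
```python
from h import *
goto([0.5277,-0.0443,0.0811],1.2); print(manip.get_state()['moment'])
```

```text
clock 16.35 pos [ 0.5281 -0.0445  0.1001] yaw 1.1506039514839779 width 0.018971763066056267 F [-0.177  -0.2779 -3.3473] q [-0.216   0.3175  1.7998  0.001   1.0233 -0.2366]
world delta mm [ -0.3537   0.1947 -18.959 ] tool shift cm [ 0.0191 -0.0371  1.8959] turn [ 0.0658 -0.0326 -0.0494]
[0.0274 0.0434 0.0381]
```

servo_tool(deltas=[0,-0.03,0.4,0,0,0,0,0,0.4,0,0,0,0,0,0.3,0,0,0,0,0,0.2,0,0,0], grip_force=100)

```text
clock: 16.75
position: [0.5283, -0.0446, 0.0869]
ee_rot: [0.001, 0.7, 0.714, 0.001]
contact_force: [-0.8, 0.1, 5.0]
width: 0.0187
```

Run:
```python
from h import *
goto([0.5277,-0.0443,0.0811],1.2); print(manip.get_state()['moment'])
```

```text
clock 16.75 pos [ 0.5283 -0.0446  0.0869] yaw 1.1518985894755598 width 0.018700377252584305 F [-0.7926  0.068   4.9799] q [-0.2161  0.3319  1.8172  0.0009  0.9904 -0.2367]
world delta mm [-0.5673  0.3474 -5.792 ] tool shift cm [ 0.0357 -0.0573  0.5791] turn [ 0.1275 -0.0129 -0.0481]
[ 0.1237  0.3634 -0.0075]
```

The clip contact is felt at the expected height. Pressing further.

servo_tool(deltas=[0,-0.03,0.3,0.1,0,0,0,0,0.3,0,0,0,0,0,0.3,0,0,0])

```text
clock: 17.05
position: [0.5283, -0.0447, 0.0809]
ee_rot: [0.001, 0.7, 0.714, 0.001]
contact_force: [-2.7, 0.7, 9.9]
width: 0.0185
```

Run:
```python
from h import *
goto([0.5277,-0.0443,0.0811],1.2); print(manip.get_state()['moment'])
```

```text
clock 17.05 pos [ 0.5283 -0.0447  0.0809] yaw 1.1551234833485264 width 0.018526542088527217 F [-2.6785  0.664   9.8997] q [-0.2158  0.3389  1.8245  0.0004  0.9762 -0.2362]
world delta mm [-0.6464  0.3683  0.2132] tool shift cm [ 0.0381 -0.0638 -0.0215] turn [ 0.1177  0.0077 -0.0449]
[0.1333 0.6561 0.0446]
```

servo_tool(deltas=[0,-0.03,0.3,0.1,0,0,0,0,0.3,0,0,0])

```text
clock: 17.25
position: [0.5285, -0.0447, 0.0808]
ee_rot: [0.001, 0.7, 0.714, 0.001]
contact_force: [-6.9, 1.5, 22.3]
width: 0.0183
```

Run:
```python
from h import *
goto([0.5277,-0.0443,0.0811],1.2); 
v=grab('wrist','15');topface(v,cmask(v,[18,100,60],[38,255,255],(250,240,390,480)),tag='head')
goto([0.5277,-0.0443,0.0811],1.2); print(manip.get_state()['moment'])
```

```text
clock 17.25 pos [ 0.5285 -0.0447  0.0808] yaw 1.166611280085621 width 0.018288824396672104 F [-6.874   1.4726 22.2991] q [-0.2154  0.3389  1.8248 -0.0001  0.9751 -0.2357]
world delta mm [-0.8024  0.3584  0.2912] tool shift cm [ 0.0374 -0.0794 -0.0294] turn [ 0.1548  0.0439 -0.0334]
head npx 5212 ztop 0.1379717176196037 centre mm (528.3828735351562, -34.851219177246094) mean [528.4403 -33.9265] size (13.579885482788086, 33.732418060302734) thin-axis yaw 2.478639602661133
   pca yaw 2.354056564613164
clock 17.3 pos [ 0.5285 -0.0447  0.0808] yaw 1.1688217921918986 width 0.018336552225317968 F [-5.2589  0.449  19.8942] q [-0.2155  0.3388  1.825  -0.0002  0.9749 -0.2358]
world delta mm [-0.7506  0.3645  0.323 ] tool shift cm [ 0.0379 -0.0742 -0.0325] turn [ 0.1592  0.0471 -0.0312]
[ 0.2281  1.3294 -0.0034]
```

View pics/wrist15.png

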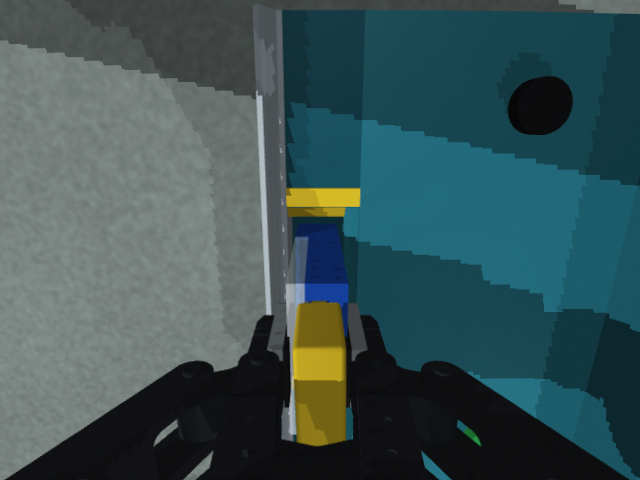

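The head top reads 138 mm, exactly 30 + 80 + 28, and the TCP no longer moves while the force rises to 20 N, so the clip is on its hard stop. I'll press once more with a margin and check that the push holds.

servo_tool(deltas=[0,-0.06,0.35,0.1,0,0])

```text
clock: 17.4
position: [0.5284, -0.0447, 0.0808]
ee_rot: [0.002, 0.7, 0.714, 0.001]
contact_force: [-5.0, 1.0, 24.0]
width: 0.0188
```

Run:
```python
from h import *
def st():
    s=manip.get_state(); print(s['clock'],s['position'],s['contact_force'],s['width'])
st()
for n in('scene','side','wrist','scene','side','wrist','side','scene'): grab(n,'16'); st()
v=load('wrist16');topface(v,cmask(v,[18,100,60],[38,255,255],(250,240,390,480)),tag='head')
s=load('side16'); cv2.imwrite('pics/sd16.png',cv2.resize(s['im'][120:400,260:440],None,fx=2.1,fy=2.1,interpolation=cv2.INTER_CUBIC)[:,:,::-1])
```

```text
17.4 [ 0.5284 -0.0447  0.0808] [-5.0296  0.9501 23.9923] 0.01878873776740301
17.45 [ 0.5284 -0.0447  0.0808] [-5.9441  0.749  21.5877] 0.01864841293435647
17.5 [ 0.5284 -0.0447  0.0808] [-5.427   1.438  21.6028] 0.018549835035753044
17.55 [ 0.5284 -0.0446  0.0808] [-4.3638  0.9987 21.1314] 0.018326453109492477
17.6 [ 0.5284 -0.0447  0.0808] [-4.3383  0.6007 22.0094] 0.01839137298914675
17.65 [ 0.5284 -0.0447  0.0808] [-5.6406  0.3717 21.6728] 0.01847147158806765
17.7 [ 0.5284 -0.0447  0.0808] [-6.216   1.2143 21.5534] 0.018447068269921287
17.75 [ 0.5284 -0.0447  0.0808] [-4.8438  1.2098 22.0281] 0.018485685865103442
17.8 [ 0.5284 -0.0447  0.0808] [-5.2242  1.2831 22.0762] 0.018524311912952885
head npx 5221 ztop 0.13797474550729447 centre mm (528.2557373046875, -34.63394546508789) mean [528.3316 -33.8665] size (13.580032348632812, 34.106998443603516) thin-axis yaw 2.483340263366699
   pca yaw 2.2678759924464127
```

View pics/sd16.png

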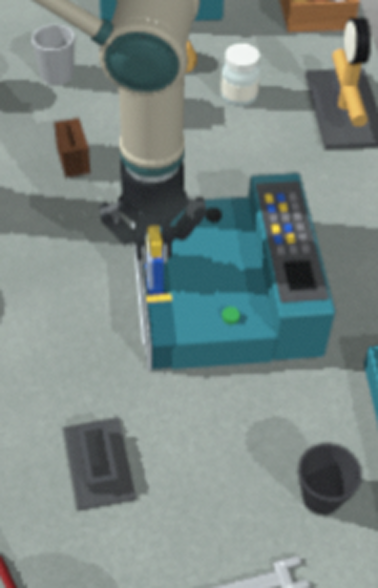

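View pics/scene16.png

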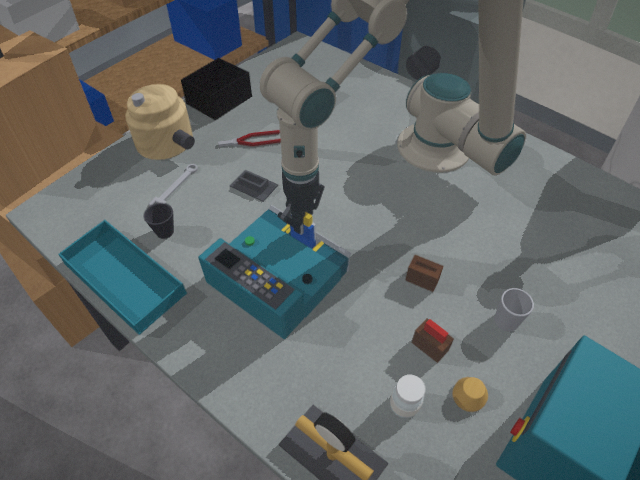

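The views show the holder and card in the shelf slot at scene (303,235) and between the marks. The cradle and the yellow stand are empty, and the red card and other objects haven't moved. The push has held at a steady ~22 N for 0.4 s, so I'll sign off.

Run:
```python
from rig import manip
print(manip.sign_off()); s=manip.get_state(); print(s['clock'],s['position'],s['contact_force'],s['width'])
```

```text
the job is handed in; nothing more can be done
None
the job is handed in; nothing more can be done
```

I moved the yellow card from its stand into the blue holder, then lifted the holder out of the cradle and pushed it down behind the lip between the yellow marks. I handed the job in at about 17.8 s, still gripping the holder and pressing it down.

**Last checks:**
- **Card in holder:** the head top measured 28.4 mm above the rim (28 expected) after a 21 N press, so the card is fully in.
- **Holder home:** the head top is at 138.0 mm, exactly the expected 30 + 80 + 28, and the gripper did not sink further as the push rose.
- **Clip:** the push held steady at about 22 N for the last 0.4 s, above the 12.4 N needed to press it fully. I could not see the clip itself once the holder covered it.
- **Grip:** the finger opening stayed at about 18.5 mm on the 20 mm holder. It read about 19 mm when I first gripped it, and I saw no sign of slipping.
- **Bystanders:** the red card and the other objects look unmoved.

**Small disagreements:** estimates of where the card sat along its width in the grip differed by 1–2 mm between methods. I used a middle value, and the card went in without snagging. A sideways force of about 5 N remained at the end.

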